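# Unhook the rinsing basket and set it in its draining tray

## Task

Take the wire rinsing basket off the deep hook of the drip stand: keeping it level, lift it past the hook's tip, gently enough not to force it against the hook, then draw it out towards the open side. Set it down gently, upright and fully home in the fitted draining tray, let go, and leave the other things on the bench undisturbed.

Things in the scene. Friction and masses are not known exactly. Their poses are not given: they have to be found in the camera images.
- stand: Drip stand, fixed: dark base plate 160 x 130 mm, 12 mm thick, aluminium post 20 mm square and 281 mm high. Origin on the worktop, right below the middle of the basket's hanging bar as it hangs; x points from there to the post (its front face is at x = +20 mm), y along the hanging bar, z up. Basket wires bend when they are forced against the hook with more than 10 N.
- saddle (a point): Point on the stand under the hanging bar: the level, fixed saddle that carries the bar, 202 mm above the worktop. Two arms at y = +-12 mm that end in a front lip 5 mm high, 4 to 9 mm in front (-x) of this point. The way off the hook is straight up from here, then towards -x over the tip of the hook. Axes as the stand's.
- tip_lowest (a point): Where the hook's tip is at its lowest setting, 18 mm above the saddle. The hook is a 10 mm plate between the saddle arms: an upturned prong 9 to 17 mm in front of the bar, and in one rigid piece with it a flat guard above bar and prong, always 9.2 mm above the tip, so the 6 mm bar passes between with 3.2 mm to spare. Its setting is not measured: tip and guard are 0 to 40 mm higher than here.
- bumper (a point): Face of the 20 mm rubber bumper on the stand that steadies the back of the hanging basket, 65 mm above the worktop.
- basket_grip (a point): Centre of the basket's grip bar: grey plastic, 72 mm long (x), 10 mm thick (y), 18 mm high (z), free between two wire arches at x = +-36 mm; 197 mm above the underside and over the centre of mass (within 8 mm). Steel wire basket 120 (x) x 80 (y) x 70 mm high, 0.24 to 0.4 kg; it hangs upright, its x along the stand's x. Axes: x towards the hanging loop, z up.
- basket_bar (a point): Middle of the basket's hanging bar, 6 mm round wire along y, the top of a closed upright loop 44 mm wide and about 77 mm high at the basket's back; at x = +75 mm, z = +162 mm from the centre of the basket's underside (35 mm lower than the grip bar's centre).
- basket_foot (a point): Centre of the flat underside of the basket. Axes are the basket's.
- tray_floor (a point): Centre of the inner floor of the grey draining tray, 5 mm above the worktop; x along its longer side, z up. Fixed. Inside 128 (x) x 88 (y) mm, so the basket has 4 mm to spare each side; upright walls to 13 mm above the floor, then a flared rim leading in, to about 25 mm above the floor. The basket may face either way along it.
- reagent_bottle: Bystander: small brown bottle, 48 mm across, 106 mm high; origin under its centre. Behind it and behind the tray stands a large fixed instrument, 0.42 m high, its front at about world x = 0.58 m for all y below +0.08 m: carry the basket round in front of it.
- petri: Bystander: clear round dish, 60 mm across, 14 mm high; origin under its centre.
- timer: Bystander: small grey timer, 58 x 64 x 20 mm; origin under its centre.
- calculator: Bystander: pocket calculator, 140 x 82 x 16 mm; origin under its centre.
- stopper: Bystander: white stopper lying on its side, 24 x 49 x 24 mm; origin under its centre.

How it is judged:
On the way:
1. the basket's hanging bar has come out of the hook, over its tip: at least 10 mm in front of the prong, and still up at the hook (x of basket_bar in the frame of stand below -0.03 m and z of basket_bar in the frame of stand above 0.19 m), for 0.05 s.
At the end, for the whole second after the job is handed in: The basket stands at rest, released, in the draining tray: its underside within 3 mm of the tray's floor, centred within 8 mm, upright within 0.05 rad and lined up with the tray (either way round) within 0.12 rad (horizontal distance between basket_foot and tray_floor below 0.008 m and z of basket_foot in the frame of tray_floor below 0.003 m and angle between basket_foot's own z axis and vertical below 0.05 rad and angle between the x axis of basket_foot and the x axis of tray_floor, either way round below 0.12 rad and linear speed of basket below 0.02 m/s); the robot touches nothing.
It fails at once if once the hanging bar is 10 mm or more above the saddle, basket and stand pressed together with more than 10 N (contact force between basket and stand above 10 N and z of basket_bar in the frame of saddle above 0.013 m).
It fails at once if the basket tipped by more than 0.12 rad (angle between basket_foot's own z axis and vertical above 0.12 rad).
It fails at once if the basket set down or pressed into the tray with more than 40 N (contact force between basket and tray above 40 N).
It fails at once if a bystander moved by more than 20 mm (distance of any of reagent_bottle, petri, timer, calculator, stopper from where it was at the start of the episode above 0.02 m).
It also fails if it takes over 59 s, if anything falls off the work surface, if the arm or the gripper's body presses on something with over 40 N, if the wrist force passes 120 N, or if a joint passes its speed limit or range.

## Robot

A 6-joint arm with a two-finger parallel gripper is mounted at the origin on a cart in front of the work surface, level with it; the furniture and walls round the work are solid. World frame = base frame: x ahead of the robot, y to its left, z up, the work surface at z = 0. Lengths are in m, angles in rad, forces in N, time in s.
With the tool pointing down it reaches from about 0.225 to 0.875 m from the base axis. Payload 3.4 kg.
Tool frame: the origin (TCP) lies between the finger pads; the fingertips stand 11 mm ahead of it and the grasp point (between the pads) lies 8 mm behind it; z points along the fingers, y is the direction in which the jaws open and shut (so a half turn about z gives the same grasp; the last joint's range is limited). The gripper opens to 85 mm and grips with 20 to 120 N. Pads are 22 mm wide; open, the fingers measure 114 mm over their backs; the gripper's body (76 mm by 85 mm) begins 54 mm behind the grasp point. The pads swing forward as they close: fully open they stand 13 mm farther back than shut.
Start: joints at [-1.431, 0.276, 1.505, -0, 1.361, -0.121], TCP at [0.148, -0.556, 0.242] pointing down, gripper open.
Joint ranges: [-2.89, 2.89], [-0.75, 2.08], [0.22, 2.7], [-1.18, 4.32], [0.11, 2.71], [-2.7, 2.7]. Speed limits (rad/s): [2.57, 2.57, 3.14, 3.14, 3.14, 3.14].

## Interface

Orientations are given as a unit quaternion [w, x, y, z].
In Python, from rig import manip gives the robot as it stands. The module is installed in compiled form; this text tells all that it offers.
- The arm moves only by the tool move_arm, never from a script. Its argument "series" is a list that holds one entry, the list of rows, each a list of 7 numbers: the shift along the world's x, y, z in m, then the turn, a rotation vector about the world's x, y, z in rad, then the finger opening in m, from 0 to 0.0854. A call has 1 to 20 rows; each row shifts and turns the commanded pose from where the row before left it; what a row does not reach is not made up. A row lasts 1/12 s, in which the tool goes at most 41.7 mm and 7.16 degrees, less where a joint would pass 70% of its speed; a pose out of reach is approached as far as the arm can. A call with a gripper value outside its range is refused whole. The fingers move at their own pace and stop on an object; "newtons" is the grip in N (left out, the last holds). Time passes only in rows, so rows that do not move let the fingers close. It gives the time, the measured TCP pose, the force and the opening at its end, in the units of the state.
- manip.get_state(): the state, without advancing time (a new reading comes with each control period).
- manip.get_image(name): name is "side" or "top" or "wrist"; returns a dict with "color" (480x640x3 uint8, red, green, blue), "fx", "fy", "cx", "cy" (pixels), "k1" (the pictures are not rectified: a ray, as slopes to the right and down, at radius r is drawn at 1 + k1 r^2 times it, then the intrinsics apply), "R" (3x3) and "t" (3): a world point X has camera coordinates R X + t; the wrist camera has in their place "tool_from_camera" (4x4, takes a point from camera to tool coordinates, whose origin is the TCP and whose axes are the flange's). Camera axes: x right, y down, z forward; pixel columns grow to the right and rows downward; lengths in m; the calibration is good to about 2 mm. A picture is of the moment at which its call begins: read the wrist's pose just before it. There is no depth.
- manip.sign_off(): hands the job in, once; it reports no verdict.
The state is a dict: "clock": time; "qpos": joint angles; "qd": joint speeds; "effort": joint torques, N m; "position": TCP position; "ee_rot": TCP orientation; "contact_force": force on the tool from outside, world axes, zero at the start; "moment": the same for the moment, N m; "width": finger opening in m.
Only numpy, scipy, OpenCV 4.12 (cv2) and the standard library are available. Lean on these libraries where they do the work, as an engineer would, in place of code of your own. Each camera call takes 0.05 s, during which the arm holds its last target.

## Working session

There is one attempt and no reset: what is moved stays moved. The work goes in short steps, Python scripts to look and compute and a tool call to move; the robot and the scene stay as the last step left them, time stands still between calls to the robot, and variables do not carry over. Pictures are saved under pics/ and viewed, and the job is handed in when it is done.

Besides the shell and the picture viewer there is one more tool, called after "Request:" as a command line: name --argument value ..., lists and objects as JSON in quotes. move_arm: Moves the arm, as the interface text tells. Its arguments: {"type":"object","properties":{"series":{"type":"array"},"newtons":{"type":"number"}},"required":["series"]}

```bash
mkdir -p pics
python3 - <<'E'
from rig import manip
import cv2, numpy as np
print(manip.get_state())
for n in ("side","top","wrist"):
    d=manip.get_image(n)
    cv2.imwrite(f"pics/{n}0.png",d["color"][:,:,::-1])
    print(n,{k:(np.round(v,4).tolist() if not np.isscalar(v) else v) for k,v in d.items() if k!="color"})
E
```

```text
{'clock': 0.0, 'qpos': array([-1.43098582e+00,  2.76581818e-01,  1.50616254e+00, -4.33523980e-06,
        1.36068258e+00, -1.21020185e-01]), 'qd': array([ 4.52586237e-04, -4.06859290e-04, -9.92115686e-04,  7.62866047e-05,
        1.48143019e-03,  1.40588549e-03]), 'effort': array([-5.58600150e-04, -4.16770148e+01, -2.45806968e+01, -4.91112569e-04,
        1.09796741e-02, -3.23726113e-07]), 'position': array([ 0.14819216, -0.55503856,  0.24143548]), 'ee_rot': array([-9.17083043e-04,  9.91507489e-01,  1.30046367e-01, -1.07360213e-05]), 'contact_force': array([ 0.94406055,  0.899891  , -0.99769991]), 'moment': array([ 0.02948996, -0.00732596, -0.0238604 ]), 'width': 0.0852893369332554}
side {'fx': 448.2094133610019, 'fy': 448.2094133610019, 'cx': 319.0262137979071, 'cy': 241.39373407809995, 'k1': 0.015575393911958803, 'R': [[-0.9998, -0.0056, 0.0195], [-0.0202, 0.3858, -0.9224], [-0.0024, -0.9226, -0.3858]], 't': [0.4975, 0.1827, 0.933]}
top {'fx': 440.2996699936602, 'fy': 440.2996699936602, 'cx': 319.18479050681884, 'cy': 244.4026194592483, 'k1': -0.05961943382000223, 'R': [[-0.0192, -0.9998, -0.0046], [-0.998, 0.0194, -0.0598], [0.0599, 0.0034, -0.9982]], 't': [-0.027, 0.5107, 1.0298]}
wrist {'fx': 385.6759136103443, 'fy': 385.6759136103443, 'cx': 317.34872304643784, 'cy': 242.71342163221183, 'k1': -0.0412351177466214, 'tool_from_camera': [[0.0003, -0.9652, -0.2617, 0.0666], [1.0, -0.0, 0.0015, -0.0008], [-0.0014, -0.2617, 0.9652, -0.1325], [0.0, 0.0, 0.0, 1.0]]}
```

View pics/side0.png

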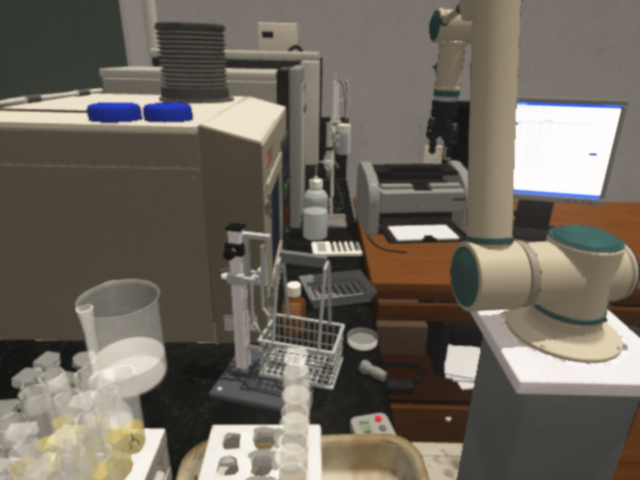

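View pics/top0.png

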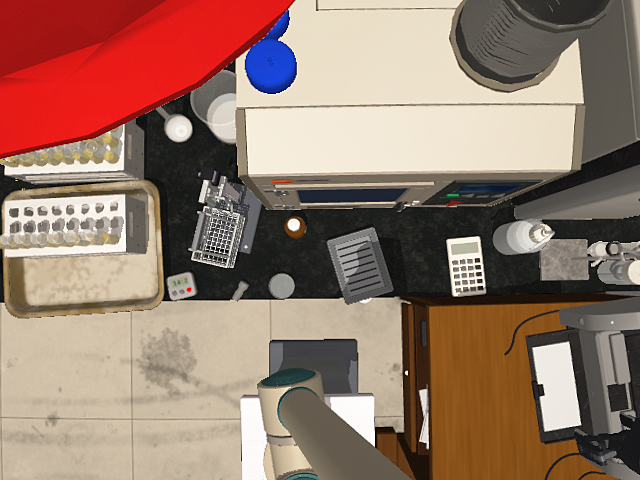

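View pics/wrist0.png

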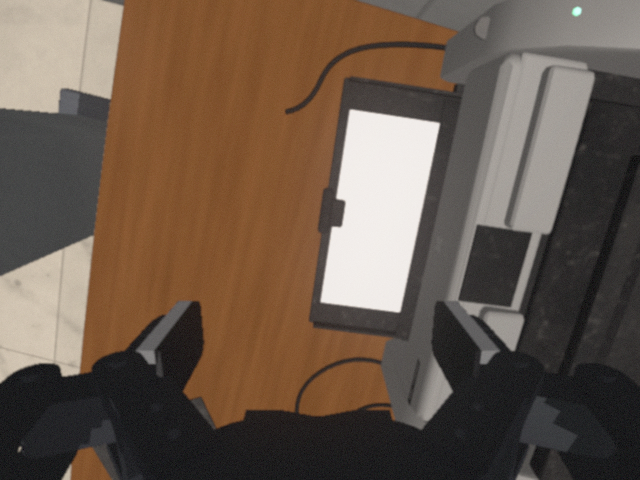

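The top view has the basket near (217,238), the stand post near (212,190), the tray near (360,266), the bottle at (296,227), the petri dish at (281,286), the timer at (180,286), the stopper at (240,291) and the calculator at (465,266). In the side view the basket hangs at (300,345), with the post at (240,310). Next I'll zoom in.

```bash
cat > h.py <<'E'
from rig import manip
import cv2, numpy as np
def K(d): return np.array([[d["fx"],0,d["cx"]],[0,d["fy"],d["cy"]],[0,0,1.]])
def dist(d): return np.array([d["k1"],0,0,0,0.])
def pose(d,st=None):
    if "R" in d: return np.array(d["R"]),np.array(d["t"])
    from scipy.spatial.transform import Rotation as Ro
    T=np.eye(4);q=np.array(st["ee_rot"]);T[:3,:3]=Ro.from_quat(q[[1,2,3,0]]).as_matrix();T[:3,3]=st["position"]
    C=np.linalg.inv(T@np.array(d["tool_from_camera"]))
    return C[:3,:3],C[:3,3]
def proj(d,X,st=None):
    R,t=pose(d,st); X=np.atleast_2d(np.array(X,float))
    return cv2.projectPoints(X,cv2.Rodrigues(R)[0],t,K(d),dist(d))[0][:,0]
def ray(d,uv,st=None):
    R,t=pose(d,st)
    p=cv2.undistortPointsIter(np.array(uv,float).reshape(-1,1,2),K(d),dist(d),None,None,(3,50,1e-10))[:,0]
    v=np.c_[p,np.ones(len(p))]@R; return -R.T@t, v
def onz(d,uv,z,st=None):
    o,v=ray(d,uv,st); return o+v*((z-o[2])/v[:,2])[:,None]
def onp(d,uv,p0,n,st=None):
    o,v=ray(d,uv,st); return o+v*(((p0-o)@n)/(v@n))[:,None]
def crop(img,x0,y0,x1,y1,f,name):
    c=cv2.resize(img[y0:y1,x0:x1,::-1],None,fx=f,fy=f,interpolation=cv2.INTER_CUBIC)
    for x in range((x0+9)//10*10,x1,10): cv2.line(c,((x-x0)*f,0),((x-x0)*f,6 if x%50 else 14),(0,255,255),1); (x%20==0) and cv2.putText(c,str(x),((x-x0)*f,24),0,.4,(0,255,255),1)
    for y in range((y0+9)//10*10,y1,10): cv2.line(c,(0,(y-y0)*f),(6,(y-y0)*f),(0,255,255),1); (y%20==0) and cv2.putText(c,str(y),(8,(y-y0)*f+4),0,.4,(0,255,255),1)
    cv2.imwrite(name,c)
E
python3 - <<'E'
from h import *
d=cv2.imread("pics/side0.png")[:,:,::-1]; t=cv2.imread("pics/top0.png")[:,:,::-1]
crop(d,200,215,360,335,5,"pics/s1.png");crop(d,200,300,360,420,5,"pics/s1b.png")
crop(t,160,160,300,265,5,"pics/t1.png");crop(t,270,210,420,320,5,"pics/t2.png")
E
```

```text
(no output)
```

View pics/s1.png

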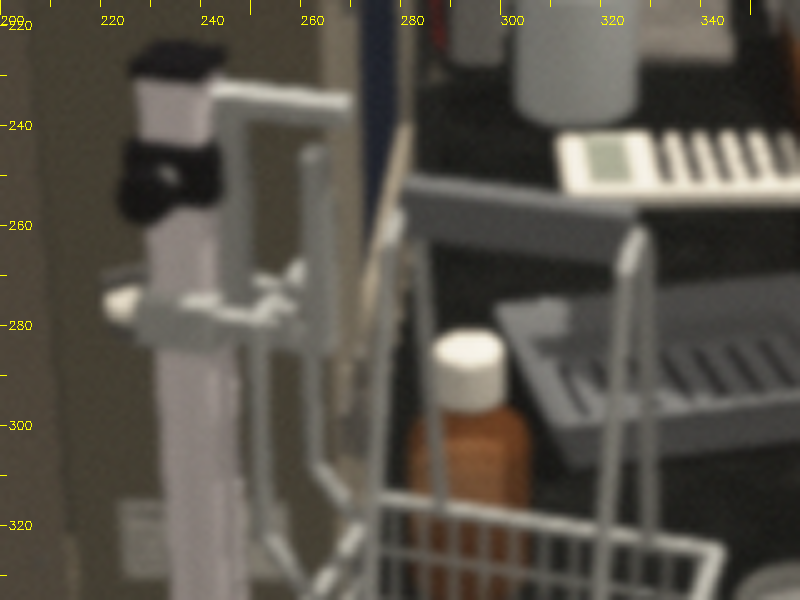

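View pics/s1b.png

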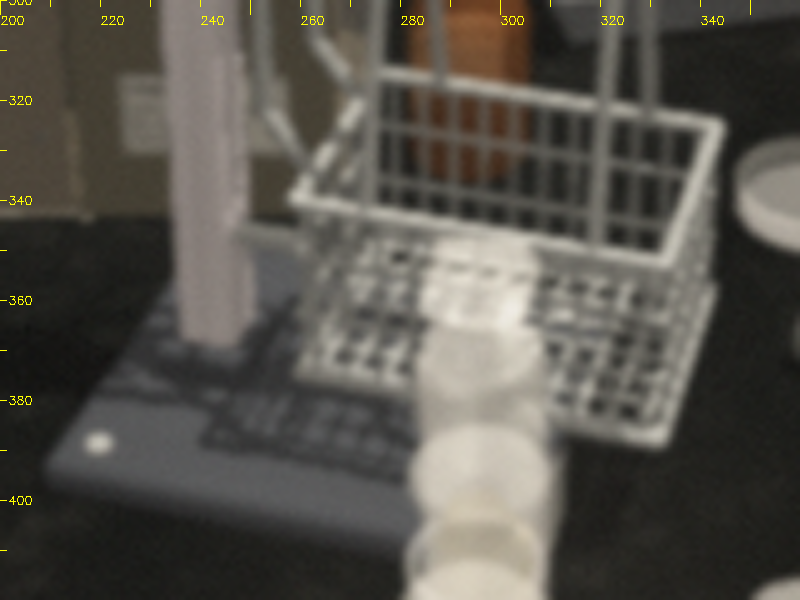

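View pics/t1.png

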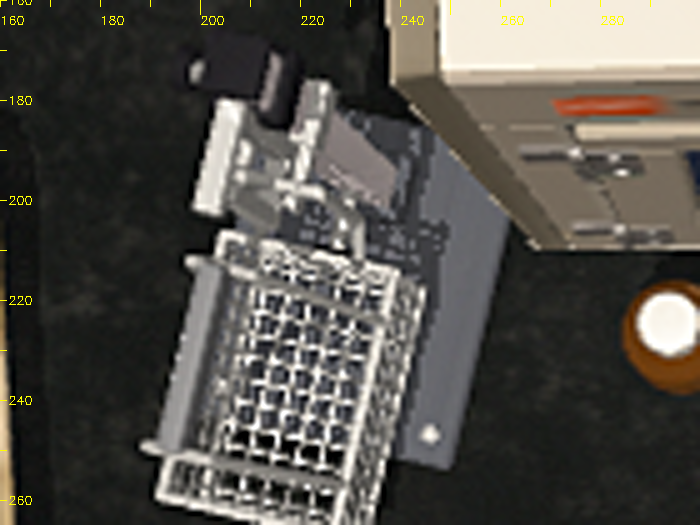

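View pics/t2.png

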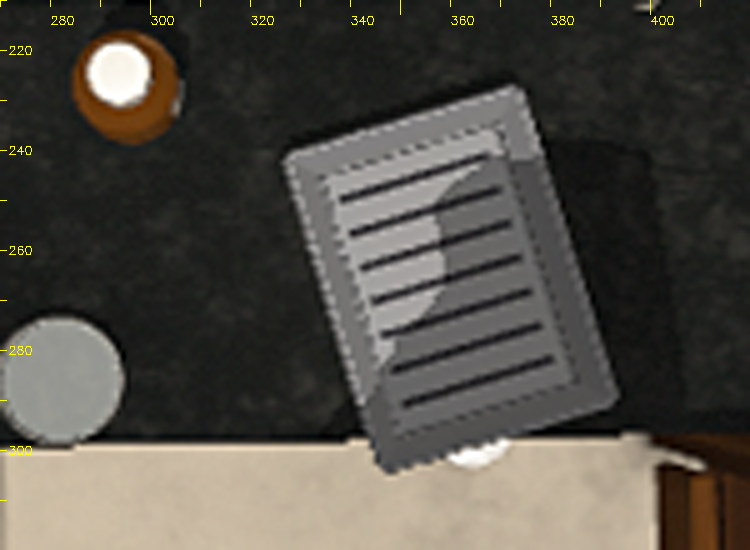

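Run:
```python
from h import *
S=manip.get_image("side");T=manip.get_image("top")
for d in(S,T): print("cam",ray(d,[[0,0]])[0])
# grip bar top face corners/ends (top)
g=onz(T,[[201,212.5],[192.5,249.5]],.249); print("grip ends top",g,g.mean(0),np.linalg.norm(g[0]-g[1]))
# base plate corners top z=.012
b=onz(T,[[249,253.5],[260,206],],.012);print("base",b)
# post top etc
# tray outer rim corners z=.03 
tr=onz(T,[[327,241.5],[373.5,228],[394,289.5],[347,304]],.030);print("tray",tr,tr.mean(0))
for i in range(4): print(np.linalg.norm(tr[i]-tr[(i+1)%4]), np.arctan2(*(tr[(i+1)%4]-tr[i])[[1,0]]))
print("bottle top",onz(T,[[293.5,224.5]],.106),"petri",onz(T,[[282,286.5]],.014),"timer",onz(T,[[180,287]],.02),"stopper",onz(T,[[240,291]],.02))
# side: triangulate grip ends: intersect side ray w/ top ray
def tri(uvS,uvT):
    o1,v1=ray(S,[uvS]);o2,v2=ray(T,[uvT]);A=np.c_[v1[0],-v2[0]];s=np.linalg.lstsq(A,o2-o1,rcond=None)[0]
    p,q=o1+v1[0]*s[0],o2+v2[0]*s[1];return (p+q)/2,np.linalg.norm(p-q)
print("grip",tri((281,254),(201,212.5)),tri((326,262),(192.5,249.5)))
```

```text
cam [0.50330814 0.79302421 0.51880794]
cam [ 0.44741959 -0.04049634  1.05836005]
grip ends top [[0.55974378 0.18098742 0.249     ]
 [0.49112315 0.19703042 0.249     ]] [0.52543346 0.18900892 0.249     ] 0.07047105424500127
base [[0.49177896 0.13074641 0.012     ]
 [0.60525809 0.10324818 0.012     ]]
tray [[ 0.51560563 -0.05538913  0.03      ]
 [ 0.54521885 -0.16511298  0.03      ]
 [ 0.40055423 -0.20917617  0.03      ]
 [ 0.36920807 -0.09891992  0.03      ]] [ 0.4576467  -0.13214955  0.03      ]
0.11364975015458072 -1.30718824521881
0.1512263761552642 -2.8459315054929686
0.11462556982347803 1.8477905196846172
0.15273235684723374 0.2890205539833735
bottle top [[0.54902126 0.01776811 0.106     ]] petri [[0.41207351 0.05295962 0.014     ]] timer [[0.41514697 0.29452114 0.02      ]] stopper [[0.40344345 0.1516789  0.02      ]]
grip (array([0.55940071, 0.18279127, 0.24211204]), np.float64(0.0025740881779507947)) (array([0.4913178 , 0.2001371 , 0.23845034]), np.float64(0.0007495830365299225))
```

Run:
```python
from h import *
S=manip.get_image("side");T=manip.get_image("top")
a=-.235; ex=np.array([np.cos(a),np.sin(a),0]);ey=np.array([-np.sin(a),np.cos(a),0])
o=np.array([.526,.1895,0])+.075*ex; o[2]=0
def st(p): p=p-o; return np.c_[p@ex,p@ey,p[:,2]]*1000
print("tip L/R, guard low-right/top-right, saddle",st(onp(S,[[260.5,245],[265,245],[243,234],[269,238],[269,233.5],[265,279],[258,270]],o,ey)).round(1))
print("origin",o)
# predicted pixels of stand model for different settings
for h in(0,10,20,30,40):
    P=[o+ex*x+ey*y+np.array([0,0,.220+h/1000+dz]) for x,y,dz in((-.017,.005,0),(-.009,.005,0),(-.017,.005,.0092),(.015,.005,.0092))]
    print(h,proj(S,P).round(1).tolist())
P=[o+ex*x+ey*y+np.array([0,0,z]) for x,y,z in((.02,.01,.012),(.02,.01,.281),(.02,-.01,.281),(.04,.01,.281),(-.111,.005,.249),(-.039,.005,.249),(-.135,.04,.113),(-.135,.04,.043),(-.015,.04,.043),(-.015,.04,.113),(0,.022,.205),(0,-.022,.205))]
print(proj(S,P).round(1).tolist());print(proj(T,P).round(1).tolist())
```

```text
tip L/R, guard low-right/top-right, saddle [[ -9.7   0.  252.2]
 [-16.9  -0.  253.1]
 [ 17.7  -0.  266.9]
 [-23.5  -0.  265.2]
 [-23.7  -0.  272.4]
 [-15.3  -0.  195.7]
 [ -4.3  -0.  209.7]]
origin [0.59893858 0.17203678 0.        ]
0 [[264.5, 266.3], [259.5, 265.7], [264.3, 260.8], [244.5, 258.3]]
10 [[264.3, 260.4], [259.3, 259.7], [264.2, 254.8], [244.2, 252.4]]
20 [[264.1, 254.3], [259.1, 253.7], [264.0, 248.7], [243.9, 246.3]]
30 [[264.0, 248.2], [258.9, 247.6], [263.8, 242.5], [243.6, 240.2]]
40 [[263.8, 242.0], [258.7, 241.4], [263.6, 236.3], [243.3, 234.0]]
[[246.2, 375.2], [238.4, 227.4], [243.7, 222.8], [225.8, 226.0], [325.4, 256.1], [278.0, 250.5], [333.5, 351.0], [332.1, 388.7], [258.7, 375.2], [257.2, 338.4], [250.2, 278.7], [260.6, 266.4]]
[[229.3, 200.3], [198.3, 176.5], [209.1, 178.7], [200.9, 165.7], [189.4, 249.0], [198.3, 211.3], [190.0, 259.5], [199.0, 260.3], [210.7, 210.0], [202.7, 205.6], [200.8, 193.2], [222.4, 197.9]]
```

The grip bar is at about (0.526, 0.190, 0.240) with yaw -0.235. The hook's tip sits about 36 mm above its lowest setting. The tray centre is at about (0.458, -0.132) with yaw 0.29. I'll move over the grip.

Request:
move_arm --series '[[[0.0126,0.0248,0.008,0,0,0.0881,0.0854],[0.0126,0.0248,0.008,0,0,0.0881,0.0854],[0.0126,0.0248,0.008,0,0,0.0881,0.0854],[0.0126,0.0248,0.008,0,0,0.0881,0.0854],[0.0126,0.0248,0.008,0,0,0.0881,0.0854],[0.0126,0.0248,0.008,0,0,0.0881,0.0854],[0.0126,0.0248,0.008,0,0,0.0881,0.0854],[0.0126,0.0248,0.008,0,0,0.0881,0.0854],[0.0126,0.0248,0.008,0,0,0.0881,0.0854],[0.0126,0.0248,0.008,0,0,0.0881,0.0854],[0.0126,0.0248,0.008,0,0,0.0881,0.0854],[0.0126,0.0248,0.008,0,0,0.0881,0.0854],[0.0126,0.0248,0.008,0,0,0.0881,0.0854],[0.0126,0.0248,0.008,0,0,0.0881,0.0854],[0.0126,0.0248,0.008,0,0,0.0881,0.0854]]]' --newtons 80

```text
clock: 1.6
position: [0.3375, -0.1822, 0.3629]
ee_rot: [0.0, 0.702, 0.713, 0.0]
contact_force: [0.6, -0.1, -0.0]
width: 0.0851
```

Request:
move_arm --series '[[[0.0126,0.0248,0,0,0,0.0881,0.0854],[0.0126,0.0248,0,0,0,0.0881,0.0854],[0.0126,0.0248,0,0,0,0.0881,0.0854],[0.0126,0.0248,0,0,0,0.0881,0.0854],[0.0126,0.0248,0,0,0,0.0881,0.0854],[0.0126,0.0248,0,0,0,0.0881,0.0854],[0.0126,0.0248,0,0,0,0.0881,0.0854],[0.0126,0.0248,0,0,0,0.0881,0.0854],[0.0126,0.0248,0,0,0,0.0881,0.0854],[0.0126,0.0248,0,0,0,0.0881,0.0854],[0.0126,0.0248,0,0,0,0.0881,0.0854],[0.0126,0.0248,0,0,0,0.0881,0.0854],[0.0126,0.0248,0,0,0,0.0881,0.0854],[0.0126,0.0248,0,0,0,0.0881,0.0854],[0.0126,0.0248,0,0,0,0.0881,0.0854],[0,0,0,0,0,0,0.0854],[0,0,0,0,0,0,0.0854]]]'

```text
clock: 3.02
position: [0.5265, 0.1894, 0.3615]
ee_rot: [-0.001, 0.118, 0.993, -0.0]
contact_force: [0.2, -0.1, 0.9]
width: 0.0855
```

```bash
cat > look.py <<'E'
from h import *
import sys,pickle
from scipy.spatial.transform import Rotation as Ro
n=sys.argv[1]; cams=sys.argv[2].split(",")
st=manip.get_state()
q=np.array(st["ee_rot"]);M=Ro.from_quat(q[[1,2,3,0]]).as_matrix()
print("t",round(st["clock"],2),"pos",st["position"].round(4),"yaw",np.arctan2(M[1,0],M[0,0]).round(4),"zaxis",M[:,2].round(4),"F",st["contact_force"].round(2),"M",st["moment"].round(2),"w",round(st["width"],4),"q",st["qpos"].round(2))
for c in cams:
    if not c: continue
    d=manip.get_image(c); cv2.imwrite(f"pics/{c}{n}.png",d["color"][:,:,::-1]); pickle.dump((d,st),open(f"pics/{c}{n}.pkl","wb"))
E
python3 look.py 1 wrist
```

```text
t 3.02 pos [0.5265 0.1894 0.3615] yaw 2.9051 zaxis [-1.3e-03 -5.0e-04 -1.0e+00] F [ 0.2  -0.12  0.85] M [-0.04  0.03 -0.04] w 0.0855 q [ 0.22  0.21  1.31 -0.    1.63 -1.11]
```

View pics/wrist1.png

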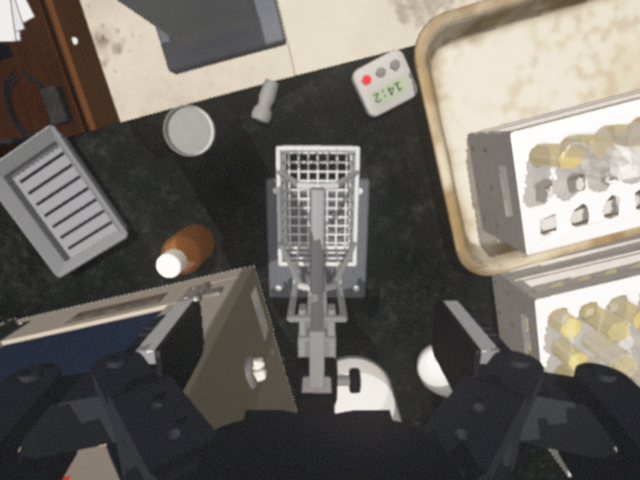

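The wrist view shows the basket aligned with the image columns. The grip bar runs along column 317, rows about 188 to 275, with the hook and post behind it (lower in the picture). I'll zoom in to refine.

Run:
```python
from h import *
import pickle
d,st=pickle.load(open("pics/wrist1.pkl","rb"))
crop(d["color"],255,135,385,400,3,"pics/w1c.png")
crop(d["color"],265,170,375,290,6,"pics/w1d.png")
```

```text
(no output)
```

View pics/w1d.png

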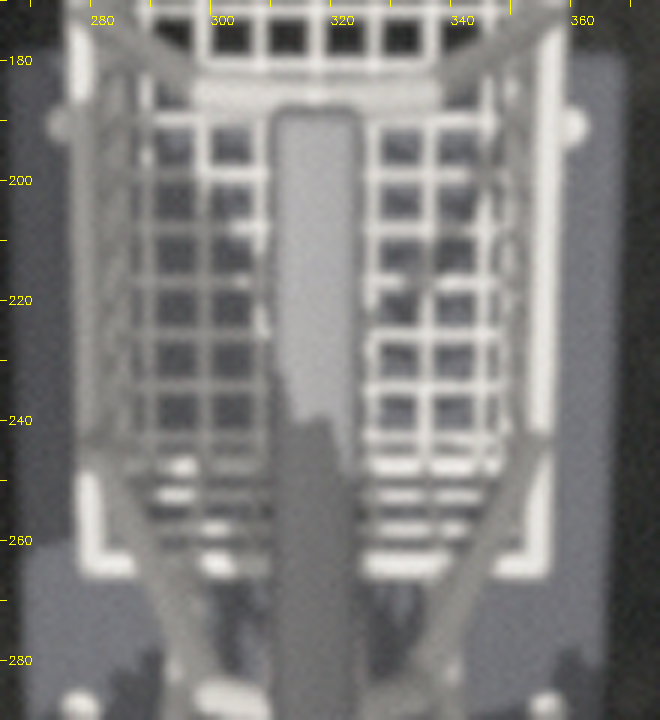

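View pics/w1c.png

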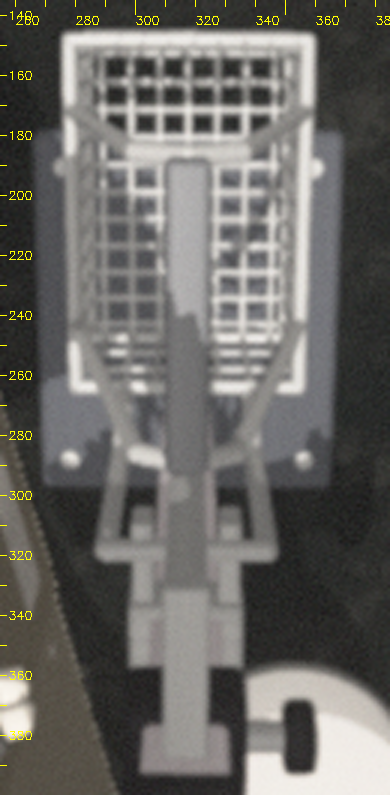

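Run:
```python
from h import *
import pickle
d,st=pickle.load(open("pics/wrist1.pkl","rb"))
g=onz(d,[[316.2,187.5],[315.8,286]],.249,st);print("grip",g.round(4),g.mean(0),np.arctan2(*(g[0]-g[1])[[1,0]]),np.linalg.norm(g[0]-g[1]))
b=onz(d,[[286,319],[345,319]],.205,st);print("bar",b.round(4),b.mean(0),np.linalg.norm(b[0]-b[1]),np.arctan2(*(b[0]-b[1])[[1,0]]))
p=onz(d,[[302,391],[331,391]],.281,st);print("post",p.round(4))
r=onz(d,[[276.5,148],[357,148],[356,263],[279,263]],.113,st);print("rim",r.round(4),r.mean(0))
t=onz(d,[[38,127],[128,235],[62,277],[-25,160]],.03,st);print("tray",t.round(4))
```

```text
grip [[0.4916 0.1977 0.249 ]
 [0.5564 0.1817 0.249 ]] [0.52397909 0.1896873  0.249     ] 2.900645846354043 0.06674111668066783
bar [[0.5957 0.1467 0.205 ]
 [0.607  0.1939 0.205 ]] [0.60132427 0.17032504 0.205     ] 0.04849743247178182 -1.805707142068686
post [[0.6124 0.1592 0.281 ]
 [0.6167 0.1774 0.281 ]]
rim [[0.4616 0.1648 0.113 ]
 [0.4797 0.2402 0.113 ]
 [0.5932 0.2149 0.113 ]
 [0.5745 0.1371 0.113 ]] [0.52726468 0.18927472 0.113     ]
tray [[ 0.3691 -0.1129  0.03  ]
 [ 0.5192 -0.053   0.03  ]
 [ 0.5516 -0.1592  0.03  ]
 [ 0.3847 -0.2073  0.03  ]]
```

Request:
move_arm --series '[[[0,0,-0.012,0,0,0,0.0854],[0,0,-0.012,0,0,0,0.0854],[0,0,-0.012,0,0,0,0.0854],[0,0,-0.012,0,0,0,0.0854],[0,0,-0.012,0,0,0,0.0854],[0,0,-0.012,0,0,0,0.0854],[0,0,-0.012,0,0,0,0.0854],[0,0,-0.012,0,0,0,0.0854],[0,0,-0.012,0,0,0,0.0854],[0,0,-0.012,0,0,0,0.0854],[0,0,-0.009,0,0,0,0.0854],[0,0,0,0,0,0,0.0854],[0,0,0,0,0,0,0.0854],[0,0,0,0,0,0,0.0854]]]'

```text
clock: 4.23
position: [0.5266, 0.1881, 0.2342]
ee_rot: [0.001, 0.119, 0.993, 0.0]
contact_force: [0.4, -0.8, -0.1]
width: 0.0855
```

```bash
python3 look.py 2 wrist,side
```

```text
t 4.23 pos [0.5266 0.1881 0.2342] yaw 2.9031 zaxis [ 1.4e-03  3.0e-04 -1.0e+00] F [ 0.43 -0.77 -0.09] M [-0.03  0.   -0.04] w 0.0855 q [ 0.22  0.26  1.55 -0.    1.33 -1.11]
```

View pics/wrist2.png

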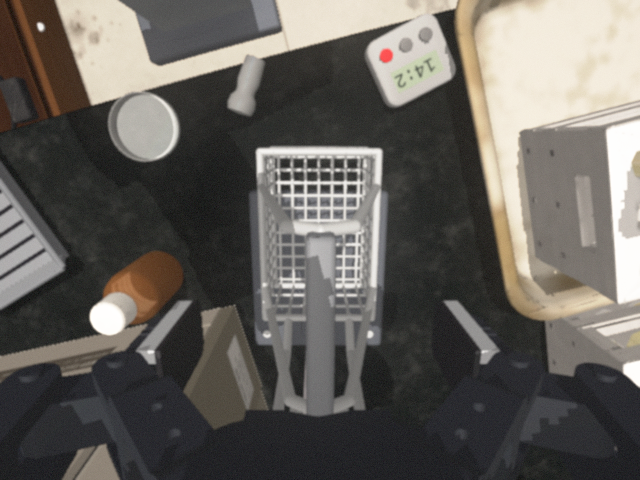

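View pics/side2.png

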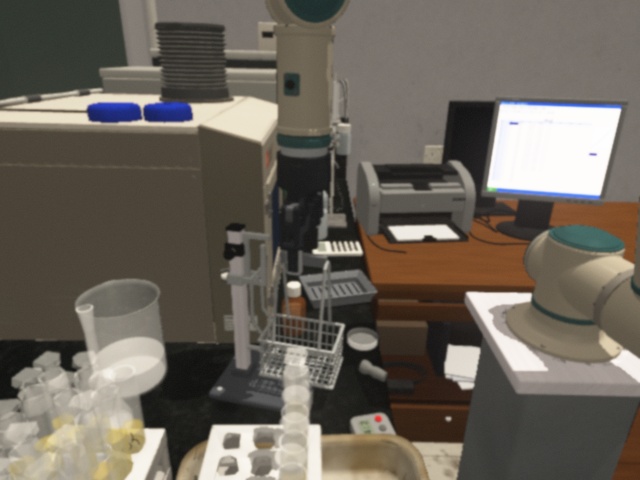

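The fingers straddle the grip bar centrally: pads at columns 178 and 460 (midpoint 319), bar at 319.5. Closing.

Request:
move_arm --series '[[[0,0,0,0,0,0,0.06],[0,0,0,0,0,0,0.04],[0,0,0,0,0,0,0.03],[0,0,0,0,0,0,0.022],[0,0,0,0,0,0,0.018],[0,0,0,0,0,0,0.014],[0,0,0,0,0,0,0.01],[0,0,0,0,0,0,0.006],[0,0,0,0,0,0,0.0],[0,0,0,0,0,0,0.0],[0,0,0,0,0,0,0.0],[0,0,0,0,0,0,0.0]]]' --newtons 80

```text
clock: 5.33
position: [0.5262, 0.1886, 0.2334]
ee_rot: [0.0, 0.119, 0.993, 0.0]
contact_force: [-1.1, 0.7, 0.4]
width: 0.0085
```

```bash
python3 look.py 3 wrist,side
python3 - <<'E'
from h import *
import pickle
d,st=pickle.load(open("pics/side3.pkl","rb"))
crop(d["color"],220,200,360,320,5,"pics/s3c.png")
E
```

```text
t 5.33 pos [0.5262 0.1886 0.2334] yaw 2.9038 zaxis [ 0.e+00  4.e-04 -1.e+00] F [-1.14  0.74  0.43] M [0.2  0.11 0.07] w 0.0085 q [ 0.22  0.26  1.55  0.    1.33 -1.11]
```

View pics/s3c.png

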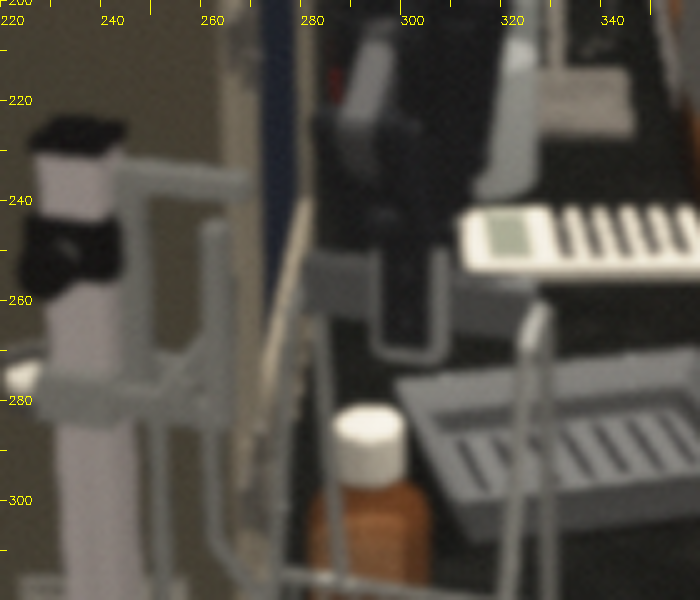

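View pics/wrist3.png

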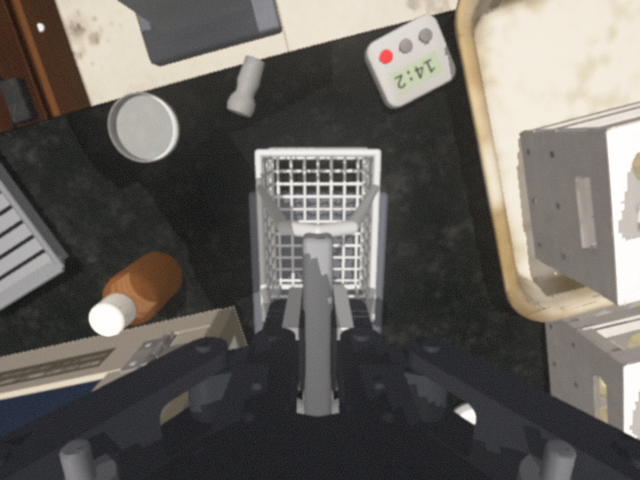

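The bar is gripped (opening 8.5 mm) and the basket is still level. In the side view the prong top is at about (261,245) and the guard's lower edge at about 237. I'll lift a little first.

Request:
move_arm --series '[[[0,0,0.002,0,0,0,0.0],[0,0,0.002,0,0,0,0.0],[0,0,0.002,0,0,0,0.0],[0,0,0.002,0,0,0,0.0],[0,0,0.002,0,0,0,0.0],[-0.001,0.0002,0.002,0,0,0,0.0],[-0.001,0.0002,0.002,0,0,0,0.0],[0,0,0.002,0,0,0,0.0],[0,0,0.002,0,0,0,0.0],[0,0,0.002,0,0,0,0.0],[0,0,0,0,0,0,0.0],[0,0,0,0,0,0,0.0]]]'

```text
clock: 6.43
position: [0.5244, 0.1888, 0.2535]
ee_rot: [0.0, 0.119, 0.993, 0.0]
contact_force: [-0.1, 0.7, -4.5]
width: 0.0089
```

```bash
python3 look.py 4 wrist,side
python3 - <<'E'
from h import *
import pickle
d,st=pickle.load(open("pics/side4.pkl","rb"))
crop(d["color"],220,200,360,320,5,"pics/s4c.png")
E
```

```text
t 6.43 pos [0.5244 0.1888 0.2535] yaw 2.9038 zaxis [ 4.e-04  2.e-04 -1.e+00] F [-0.11  0.69 -4.5 ] M [ 0.01 -0.01 -0.03] w 0.0089 q [ 0.22  0.24  1.52  0.    1.37 -1.11]
```

View pics/s4c.png

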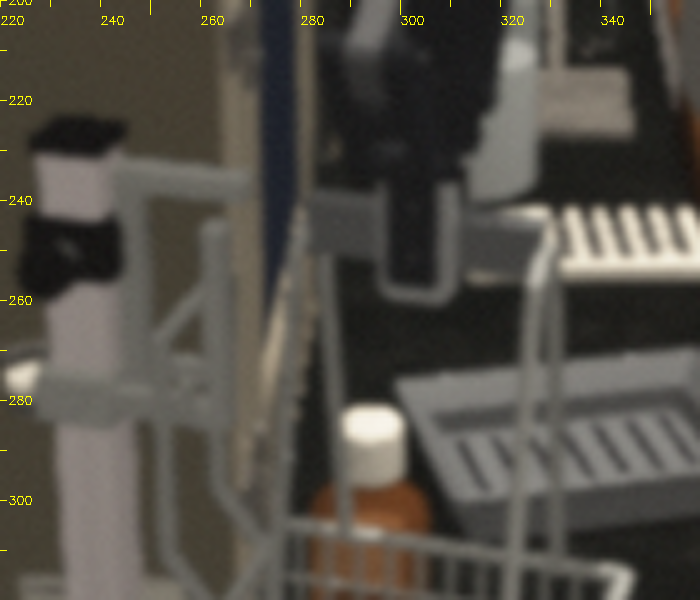

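View pics/wrist4.png

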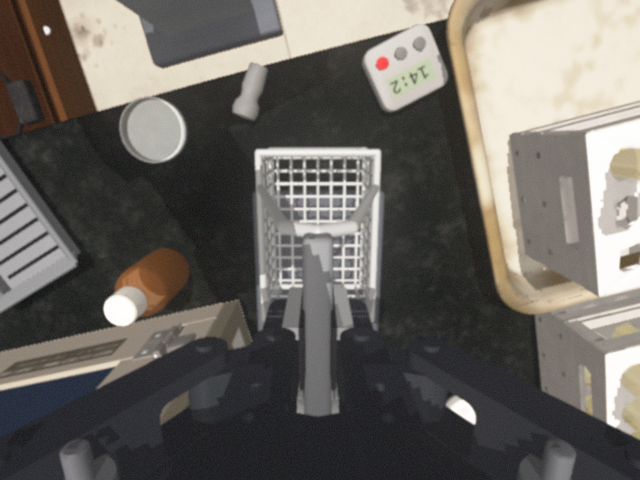

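The basket hangs free at about 4.5 N and is level. The bar runs diagonally from (252,268) to (260,256), clear of the prong. Going up further, to well below the estimated guard.

Request:
move_arm --series '[[[0,0,0.002,0,0,0,0.0],[0,0,0.002,0,0,0,0.0],[0,0,0.002,0,0,0,0.0],[0,0,0.002,0,0,0,0.0],[0,0,0.002,0,0,0,0.0],[0,0,0.002,0,0,0,0.0],[0,0,0.002,0,0,0,0.0],[0,0,0.002,0,0,0,0.0],[0,0,0.002,0,0,0,0.0],[0,0,0.002,0,0,0,0.0],[0,0,0.002,0,0,0,0.0],[0,0,0.002,0,0,0,0.0],[0,0,0.002,0,0,0,0.0],[0,0,0.002,0,0,0,0.0],[0,0,0,0,0,0,0.0],[0,0,0,0,0,0,0.0]]]'

```text
clock: 7.87
position: [0.5244, 0.1888, 0.2815]
ee_rot: [0.0, 0.119, 0.993, 0.0]
contact_force: [0.3, 0.3, -3.3]
width: 0.0084
```

```bash
python3 look.py 5 side
python3 - <<'E'
from h import *
import pickle
d,st=pickle.load(open("pics/side5.pkl","rb"))
crop(d["color"],235,220,285,260,16,"pics/s5c.png")
E
```

```text
t 7.87 pos [0.5244 0.1888 0.2815] yaw 2.9038 zaxis [ 4.e-04  2.e-04 -1.e+00] F [ 0.33  0.25 -3.26] M [-0.02  0.05 -0.01] w 0.0084 q [ 0.22  0.23  1.47  0.    1.44 -1.11]
```

View pics/s5c.png

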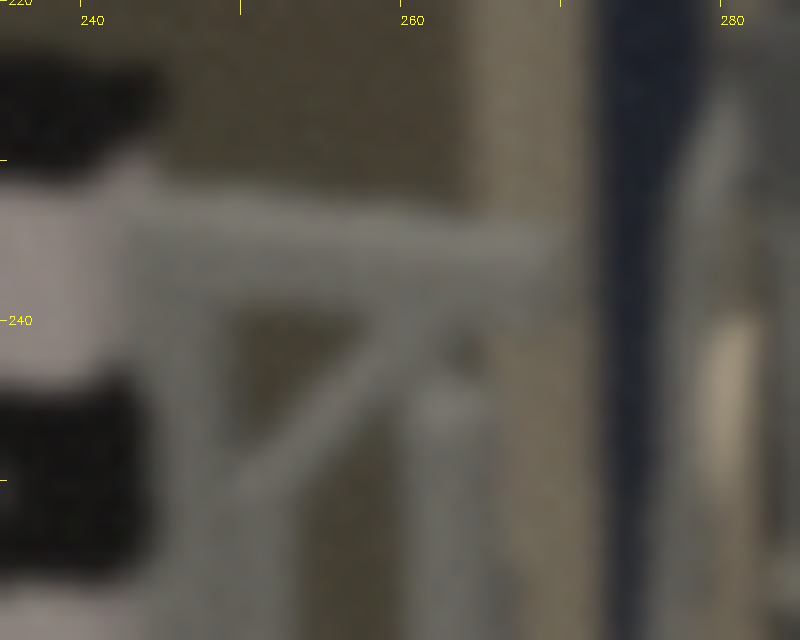

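The bar's near end is at (250.5,249.5) and it passes behind the guard edge at (258.5,240). The guard's lower edge near the bar is at about 238.6, so roughly 5–7 mm of rise remains. I'll feel for the guard in small steps.

Request:
move_arm --series '[[[0,0,0.001,0,0,0,0.0],[0,0,0.001,0,0,0,0.0],[0,0,0.001,0,0,0,0.0],[0,0,0.0005,0,0,0,0.0],[0,0,0,0,0,0,0.0],[0,0,0,0,0,0,0.0]]]'

```text
clock: 8.42
position: [0.5243, 0.1888, 0.2849]
ee_rot: [0.0, 0.119, 0.993, 0.0]
contact_force: [-0.9, 0.2, -4.2]
width: 0.0084
```

```bash
python3 look.py 6 side
python3 - <<'E'
from h import *
import pickle
d,st=pickle.load(open("pics/side6.pkl","rb"))
crop(d["color"],235,220,285,260,16,"pics/s6c.png")
g=d["color"].mean(2)
for r in range(231,256): print(r,g[r,248:272].round(0).astype(int).tolist())
E
```

```text
t 8.42 pos [0.5243 0.1888 0.2849] yaw 2.9038 zaxis [ 2.e-04  1.e-04 -1.e+00] F [-0.93  0.2  -4.21] M [0.04 0.03 0.02] w 0.0084 q [ 0.22  0.23  1.47  0.    1.45 -1.11]
231 [84, 85, 82, 80, 77, 75, 69, 67, 67, 64, 67, 65, 63, 64, 65, 69, 82, 96, 100, 102, 98, 99, 95, 79]
232 [106, 107, 106, 103, 100, 96, 88, 86, 86, 84, 83, 84, 80, 75, 72, 74, 83, 94, 102, 103, 99, 97, 93, 80]
233 [115, 116, 117, 116, 112, 113, 111, 110, 108, 107, 109, 107, 103, 98, 94, 92, 95, 101, 108, 105, 104, 101, 94, 80]
234 [110, 111, 111, 114, 114, 115, 114, 114, 117, 116, 116, 117, 116, 112, 112, 110, 112, 113, 115, 116, 111, 106, 95, 80]
235 [104, 104, 105, 106, 106, 106, 109, 106, 110, 113, 111, 115, 115, 114, 116, 115, 115, 116, 117, 116, 113, 106, 95, 80]
236 [100, 100, 102, 101, 102, 100, 103, 103, 105, 105, 104, 104, 105, 106, 106, 105, 108, 108, 112, 111, 106, 98, 92, 77]
237 [100, 99, 99, 99, 98, 100, 99, 100, 99, 100, 101, 101, 101, 103, 101, 103, 104, 103, 104, 103, 102, 97, 92, 79]
238 [96, 93, 89, 90, 89, 89, 91, 93, 94, 97, 100, 101, 99, 101, 100, 100, 100, 101, 100, 101, 96, 90, 89, 78]
239 [90, 
[... 1071 characters left out ...]
91, 79, 68, 62, 61, 61, 63, 68, 83, 94, 99, 95, 93, 93, 94, 100, 100, 101, 96, 88]
250 [94, 92, 95, 95, 91, 79, 65, 61, 61, 62, 61, 66, 82, 96, 100, 98, 94, 90, 95, 100, 102, 99, 96, 90]
251 [94, 94, 95, 96, 90, 79, 66, 60, 60, 62, 60, 68, 82, 96, 98, 98, 93, 92, 97, 99, 100, 97, 98, 90]
252 [93, 94, 96, 97, 89, 77, 68, 61, 61, 61, 61, 68, 82, 94, 100, 98, 93, 92, 98, 102, 102, 98, 98, 90]
253 [93, 93, 95, 94, 91, 78, 66, 62, 62, 60, 61, 68, 82, 95, 99, 96, 96, 94, 95, 101, 101, 99, 98, 90]
254 [93, 95, 96, 95, 91, 78, 68, 60, 61, 60, 63, 67, 81, 95, 100, 98, 97, 91, 92, 98, 99, 98, 98, 91]
255 [95, 93, 95, 96, 90, 77, 66, 62, 61, 61, 61, 68, 81, 95, 100, 99, 94, 89, 88, 93, 99, 99, 100, 91]
```

View pics/s6c.png

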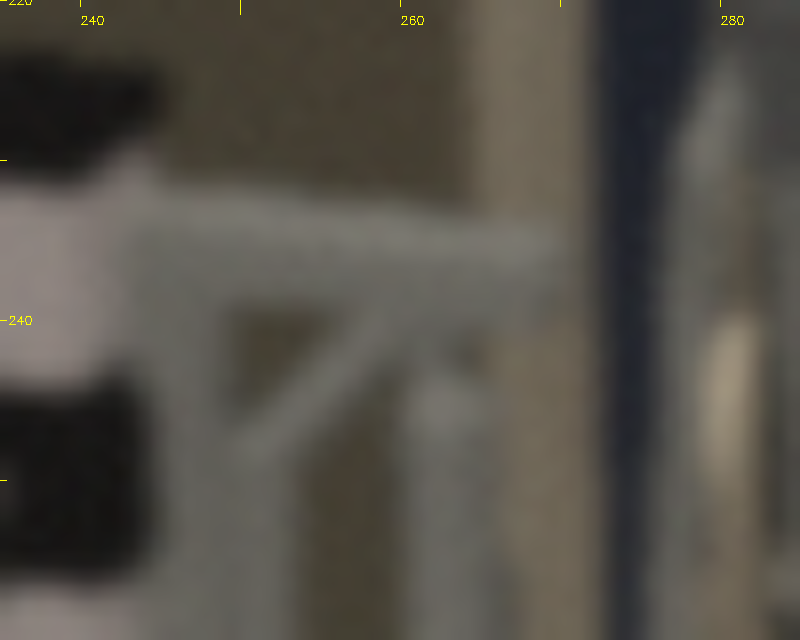

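Request:
move_arm --series '[[[0,0,0.0004,0,0,0,0.0],[0,0,0.0004,0,0,0,0.0],[0,0,0.0004,0,0,0,0.0],[0,0,0,0,0,0,0.0]]]'

```text
clock: 8.8
position: [0.5243, 0.1888, 0.2861]
ee_rot: [0.0, 0.119, 0.993, 0.0]
contact_force: [0.1, -0.8, -3.7]
width: 0.0084
```

Request:
move_arm --series '[[[0,0,0.0004,0,0,0,0.0],[0,0,0,0,0,0,0.0]]]'

```text
clock: 8.97
position: [0.5243, 0.1888, 0.2865]
ee_rot: [0.0, 0.119, 0.993, 0.0]
contact_force: [0.5, 0.1, -3.2]
width: 0.0091
```

Request:
move_arm --series '[[[0,0,0,0,0,0,0.0],[0,0,0,0,0,0,0.0]]]'

```text
clock: 9.13
position: [0.5243, 0.1888, 0.2864]
ee_rot: [0.0, 0.119, 0.993, 0.0]
contact_force: [0.1, 0.2, -3.4]
width: 0.0085
```

Request:
move_arm --series '[[[0,0,0.0004,0,0,0,0.0],[0,0,0,0,0,0,0.0]]]'

```text
clock: 9.3
position: [0.5243, 0.1888, 0.2869]
ee_rot: [0.0, 0.119, 0.993, 0.0]
contact_force: [-0.2, -0.3, -3.3]
width: 0.0083
```

Request:
move_arm --series '[[[0,0,0,0,0,0,0.0]]]'

```text
clock: 9.38
position: [0.5243, 0.1888, 0.2868]
ee_rot: [0.0, 0.119, 0.993, 0.0]
contact_force: [-1.0, -0.2, -3.8]
width: 0.0084
```

Request:
move_arm --series '[[[0,0,0.0004,0,0,0,0.0],[0,0,0,0,0,0,0.0]]]'

```text
clock: 9.55
position: [0.5243, 0.1888, 0.2873]
ee_rot: [0.0, 0.119, 0.993, 0.0]
contact_force: [0.1, -0.3, -2.9]
width: 0.008
```

Request:
move_arm --series '[[[0,0,0,0,0,0,0.0]]]'

```text
clock: 9.63
position: [0.5243, 0.1888, 0.2873]
ee_rot: [0.0, 0.119, 0.993, 0.0]
contact_force: [-0.0, -0.1, -4.3]
width: 0.0088
```

Request:
move_arm --series '[[[0,0,0.0004,0,0,0,0.0],[0,0,0,0,0,0,0.0]]]'

```text
clock: 9.8
position: [0.5243, 0.1888, 0.2877]
ee_rot: [0.0, 0.119, 0.993, 0.0]
contact_force: [-0.2, 0.4, -3.4]
width: 0.0086
```

```bash
python3 look.py 7 side
python3 - <<'E'
from h import *
import pickle
d,st=pickle.load(open("pics/side7.pkl","rb"))
crop(d["color"],235,220,285,260,16,"pics/s7c.png")
E
```

```text
t 9.8 pos [0.5243 0.1888 0.2877] yaw 2.9038 zaxis [ 1.e-04  1.e-04 -1.e+00] F [-0.22  0.4  -3.45] M [ 0.04 -0.02 -0.02] w 0.0086 q [ 0.22  0.23  1.46  0.    1.45 -1.11]
```

View pics/s7c.png

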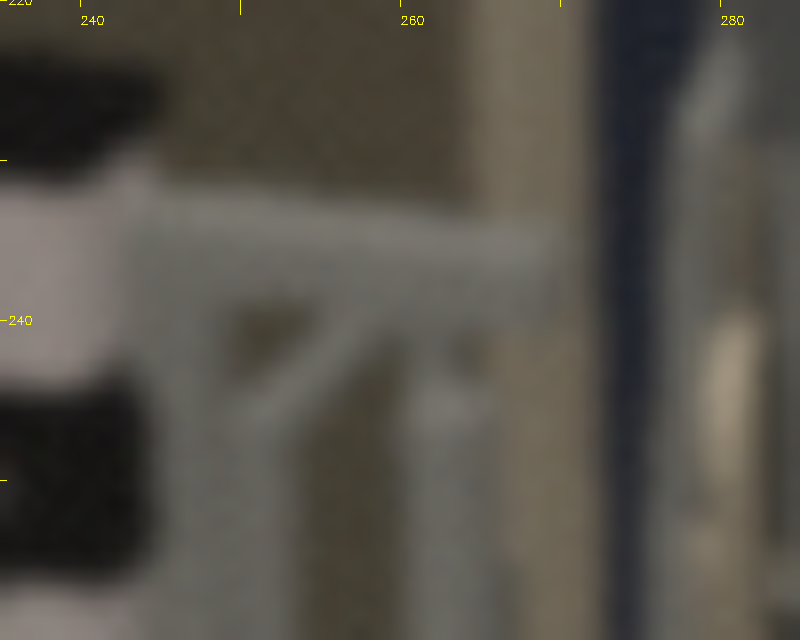

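Request:
move_arm --series '[[[0,0,0.0004,0,0,0,0.0],[0,0,0,0,0,0,0.0]]]'

```text
clock: 10.02
position: [0.5243, 0.1888, 0.2881]
ee_rot: [0.0, 0.119, 0.993, 0.0]
contact_force: [0.6, -0.3, -3.0]
width: 0.0084
```

Request:
move_arm --series '[[[0,0,0,0,0,0,0.0]]]'

```text
clock: 10.1
position: [0.5243, 0.1888, 0.2881]
ee_rot: [0.0, 0.119, 0.993, 0.0]
contact_force: [0.5, 0.9, -3.4]
width: 0.0086
```

Request:
move_arm --series '[[[0,0,0.0004,0,0,0,0.0],[0,0,0,0,0,0,0.0]]]'

```text
clock: 10.27
position: [0.5243, 0.1888, 0.2885]
ee_rot: [0.0, 0.119, 0.993, 0.0]
contact_force: [0.3, 0.5, -4.5]
width: 0.0087
```

Request:
move_arm --series '[[[0,0,0,0,0,0,0.0]]]'

```text
clock: 10.35
position: [0.5243, 0.1888, 0.2885]
ee_rot: [0.0, 0.119, 0.993, 0.0]
contact_force: [-0.1, 0.2, -4.0]
width: 0.0084
```

```bash
python3 look.py 8 ""
```

```text
t 10.35 pos [0.5243 0.1888 0.2885] yaw 2.9038 zaxis [ 1.e-04  1.e-04 -1.e+00] F [-0.07  0.19 -4.03] M [0.01 0.06 0.06] w 0.0084 q [ 0.22  0.23  1.46  0.    1.46 -1.11]
```

Request:
move_arm --series '[[[0,0,0.0003,0,0,0,0.0],[0,0,0,0,0,0,0.0]]]'

```text
clock: 10.52
position: [0.5243, 0.1888, 0.2888]
ee_rot: [0.0, 0.119, 0.993, 0.0]
contact_force: [0.6, -0.4, -4.4]
width: 0.0086
```

```bash
python3 look.py 8 ""
```

```text
t 10.52 pos [0.5243 0.1888 0.2888] yaw 2.9038 zaxis [ 1.e-04  1.e-04 -1.e+00] F [ 0.62 -0.35 -4.36] M [0.04 0.02 0.03] w 0.0086 q [ 0.22  0.23  1.46  0.    1.46 -1.11]
```

Request:
move_arm --series '[[[0,0,0.0003,0,0,0,0.0],[0,0,0,0,0,0,0.0]]]'

```text
clock: 10.68
position: [0.5243, 0.1888, 0.2891]
ee_rot: [0.0, 0.119, 0.993, 0.0]
contact_force: [0.4, -0.3, -4.0]
width: 0.0086
```

```bash
python3 look.py 8 ""
```

```text
t 10.68 pos [0.5243 0.1888 0.2891] yaw 2.9038 zaxis [ 1.e-04  1.e-04 -1.e+00] F [ 0.41 -0.28 -3.97] M [-0.02  0.05  0.  ] w 0.0086 q [ 0.22  0.23  1.46  0.    1.46 -1.11]
```

Request:
move_arm --series '[[[0,0,0.0003,0,0,0,0.0],[0,0,0,0,0,0,0.0]]]'

```text
clock: 10.85
position: [0.5243, 0.1888, 0.2893]
ee_rot: [-0.0, 0.119, 0.993, 0.0]
contact_force: [-0.4, 0.3, -3.8]
width: 0.0088
```

```bash
python3 look.py 9 side
python3 - <<'E'
from h import *
import pickle
d,st=pickle.load(open("pics/side9.pkl","rb"))
crop(d["color"],235,220,285,260,16,"pics/s9c.png")
E
```

```text
t 10.85 pos [0.5243 0.1888 0.2893] yaw 2.9038 zaxis [-0.e+00  1.e-04 -1.e+00] F [-0.43  0.28 -3.81] M [ 0.02  0.04 -0.  ] w 0.0088 q [ 0.22  0.23  1.46  0.    1.46 -1.11]
```

View pics/s9c.png

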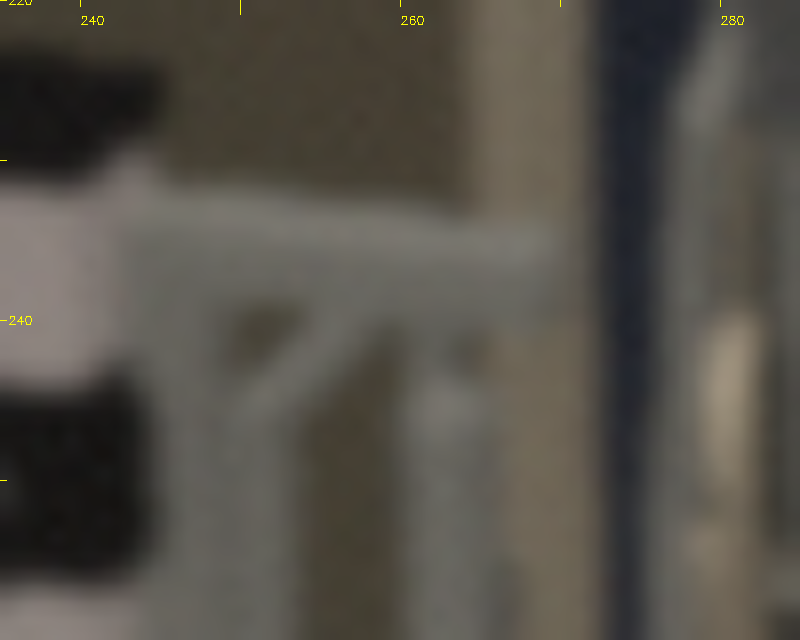

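Request:
move_arm --series '[[[0,0,0.0004,0,0,0,0.0],[0,0,0,0,0,0,0.0]]]'

```text
clock: 11.07
position: [0.5243, 0.1888, 0.2895]
ee_rot: [-0.0, 0.119, 0.993, 0.0]
contact_force: [0.3, 0.2, -5.3]
width: 0.0083
```

```bash
python3 look.py 8 ""
```

```text
t 11.07 pos [0.5243 0.1888 0.2895] yaw 2.9038 zaxis [-2.e-04  0.e+00 -1.e+00] F [ 0.27  0.25 -5.32] M [ 0.07 -0.   -0.  ] w 0.0083 q [ 0.22  0.23  1.46  0.    1.46 -1.11]
```

Request:
move_arm --series '[[[0,0,0.0003,0,0,0,0.0],[0,0,0,0,0,0,0.0]]]'

```text
clock: 11.23
position: [0.5243, 0.1888, 0.2897]
ee_rot: [-0.0, 0.119, 0.993, -0.0]
contact_force: [0.9, -0.3, -6.5]
width: 0.0086
```

```bash
python3 look.py 8 ""
```

```text
t 11.23 pos [0.5243 0.1888 0.2897] yaw 2.9037 zaxis [-3.e-04 -0.e+00 -1.e+00] F [ 0.89 -0.25 -6.47] M [ 0.04 -0.07  0.02] w 0.0086 q [ 0.22  0.23  1.46  0.    1.46 -1.11]
```

Guard contact: Fz rose from -3.9 to -6.5 N and the position started to lag, with onset at TCP z of about 0.2891. The middle of the gap is 1.6 mm below that, so I'll back down 2.6 mm commanded.

Request:
move_arm --series '[[[0,0,-0.001,0,0,0,0.0],[0,0,-0.001,0,0,0,0.0],[0,0,-0.0006,0,0,0,0.0],[0,0,0,0,0,0,0.0],[0,0,0,0,0,0,0.0]]]'

```text
clock: 11.65
position: [0.5242, 0.1888, 0.2876]
ee_rot: [0.0, 0.119, 0.993, 0.0]
contact_force: [-0.7, -0.7, -4.2]
width: 0.0082
```

```bash
python3 look.py 10 wrist
```

```text
t 11.65 pos [0.5242 0.1888 0.2876] yaw 2.9039 zaxis [ 2.e-04  2.e-04 -1.e+00] F [-0.71 -0.73 -4.25] M [ 0.07  0.   -0.02] w 0.0082 q [ 0.22  0.23  1.46  0.    1.45 -1.11]
```

View pics/wrist10.png

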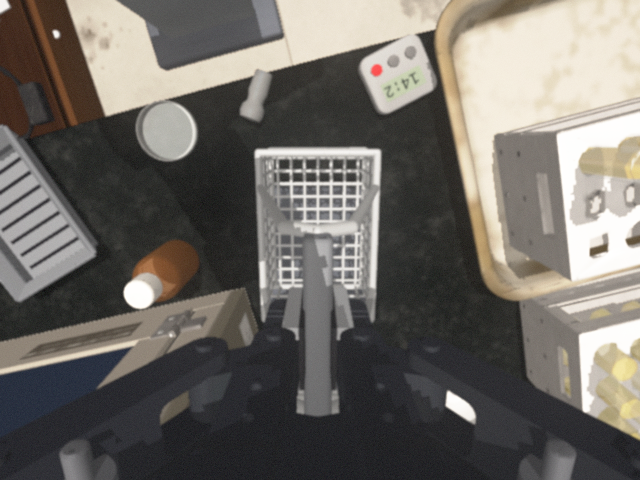

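Request:
move_arm --series '[[[-0.00146,0.00035,0,0,0,0,0.0],[-0.00146,0.00035,0,0,0,0,0.0],[-0.00146,0.00035,0,0,0,0,0.0],[-0.00146,0.00035,0,0,0,0,0.0],[-0.00146,0.00035,0,0,0,0,0.0],[-0.00146,0.00035,0,0,0,0,0.0],[0,0,0,0,0,0,0.0]]]'

```text
clock: 12.28
position: [0.5151, 0.191, 0.2875]
ee_rot: [-0.0, 0.119, 0.993, 0.0]
contact_force: [0.6, -0.4, -3.5]
width: 0.0085
```

```bash
python3 look.py 11 side
python3 - <<'E'
from h import *
import pickle
d,st=pickle.load(open("pics/side11.pkl","rb"))
crop(d["color"],235,220,285,260,16,"pics/s11c.png")
E
```

```text
t 12.28 pos [0.5151 0.191  0.2875] yaw 2.904 zaxis [-3.e-04  1.e-04 -1.e+00] F [ 0.62 -0.45 -3.46] M [-0.01  0.04 -0.02] w 0.0085 q [ 0.23  0.22  1.48  0.    1.45 -1.1 ]
```

View pics/s11c.png

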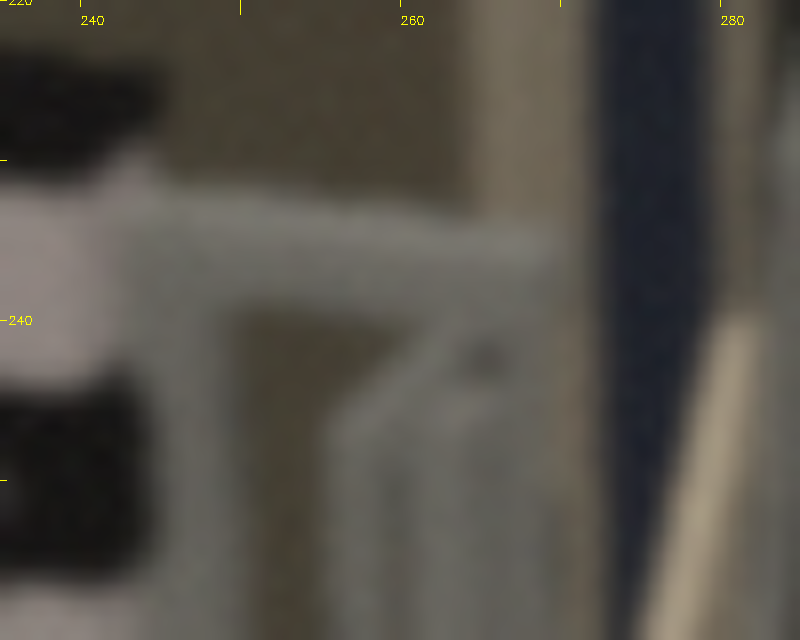

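No contact force as the bar enters the gap. Its near end is at (257,246) and it passes above the prong. Continuing outwards.

Request:
move_arm --series '[[[-0.00146,0.00035,0,0,0,0,0.0],[-0.00146,0.00035,0,0,0,0,0.0],[-0.00146,0.00035,0,0,0,0,0.0],[-0.00146,0.00035,0,0,0,0,0.0],[0,0,0,0,0,0,0.0]]]'

```text
clock: 12.75
position: [0.5092, 0.1924, 0.2874]
ee_rot: [-0.0, 0.119, 0.993, 0.0]
contact_force: [0.8, -0.8, -3.7]
width: 0.0088
```

```bash
python3 look.py 11 ""
```

```text
t 12.75 pos [0.5092 0.1924 0.2874] yaw 2.904 zaxis [-4.e-04  1.e-04 -1.e+00] F [ 0.79 -0.8  -3.68] M [ 0.05  0.01 -0.07] w 0.0088 q [ 0.23  0.21  1.49  0.    1.45 -1.1 ]
```

Request:
move_arm --series '[[[-0.00146,0.00035,0,0,0,0,0.0],[-0.00146,0.00035,0,0,0,0,0.0],[-0.00146,0.00035,0,0,0,0,0.0],[-0.00146,0.00035,0,0,0,0,0.0],[-0.00146,0.00035,0,0,0,0,0.0],[0,0,0,0,0,0,0.0]]]'

```text
clock: 13.25
position: [0.5019, 0.1942, 0.2875]
ee_rot: [-0.0, 0.119, 0.993, 0.0]
contact_force: [0.2, -0.0, -3.1]
width: 0.0085
```

```bash
python3 look.py 12 side
python3 - <<'E'
from h import *
import pickle
d,st=pickle.load(open("pics/side12.pkl","rb"))
crop(d["color"],220,215,360,320,5,"pics/s12c.png")
E
```

```text
t 13.25 pos [0.5019 0.1942 0.2875] yaw 2.904 zaxis [-3.e-04  2.e-04 -1.e+00] F [ 0.25 -0.04 -3.06] M [ 0.05  0.02 -0.03] w 0.0085 q [ 0.24  0.2   1.5   0.    1.44 -1.09]
```

View pics/s12c.png

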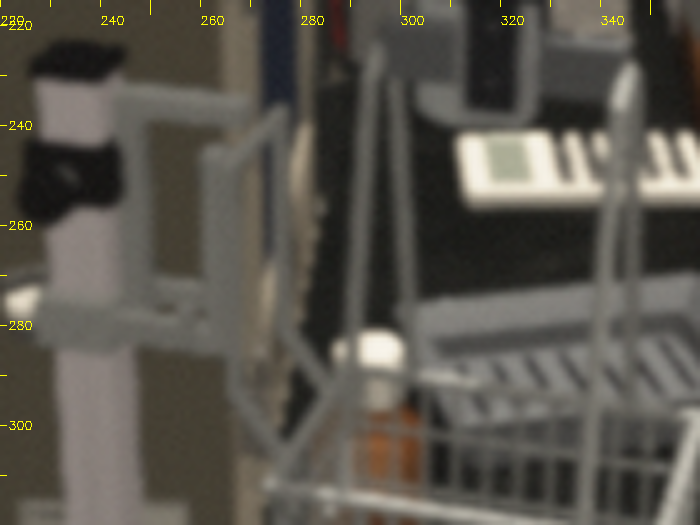

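The bar is past the prong, running from (264,249) to (274,238). I'll draw it fully clear, then lift and carry.

Request:
move_arm --series '[[[-0.002,0.0005,0,0,0,0,0.0],[-0.004,0.001,0,0,0,0,0.0],[-0.006,0.0014,0,0,0,0,0.0],[-0.006,0.0014,0,0,0,0,0.0],[-0.006,0.0014,0.001,0,0,0,0.0],[-0.006,0.0014,0.003,0,0,0,0.0],[-0.006,0.0014,0.005,0,0,0,0.0],[-0.006,0.0014,0.008,0,0,0,0.0],[-0.006,0.0014,0.01,0,0,0,0.0],[-0.004,0.001,0.012,0,0,0,0.0],[-0.002,0,0.012,0,0,0,0.0],[0,0,0.012,0,0,0,0.0],[0,0,0.009,0,0,0,0.0],[0,0,0.006,0,0,0,0.0],[0,0,0.002,0,0,0,0.0],[0,0,0,0,0,0,0.0]]]'

```text
clock: 14.63
position: [0.4485, 0.2064, 0.368]
ee_rot: [0.001, 0.119, 0.993, 0.0]
contact_force: [0.8, 0.0, -4.0]
width: 0.0087
```

```bash
python3 look.py 13 side,wrist
```

```text
t 14.63 pos [0.4485 0.2064 0.368 ] yaw 2.9038 zaxis [ 1.1e-03  4.0e-04 -1.0e+00] F [ 0.77  0.03 -4.02] M [-0.03  0.02  0.  ] w 0.0087 q [ 0.29  0.1   1.42  0.    1.61 -1.04]
```

View pics/side13.png

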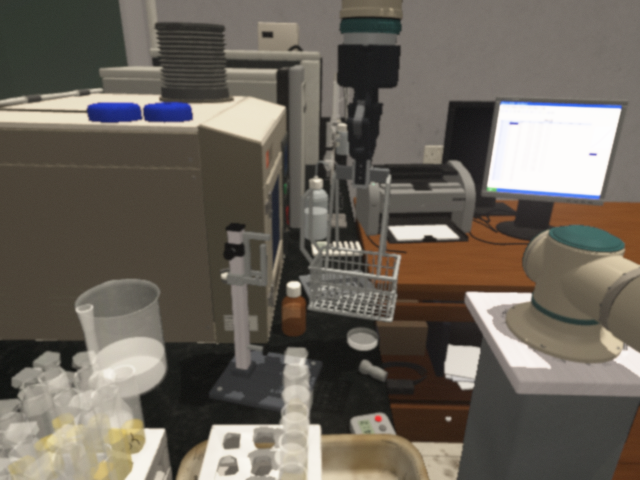

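View pics/wrist13.png

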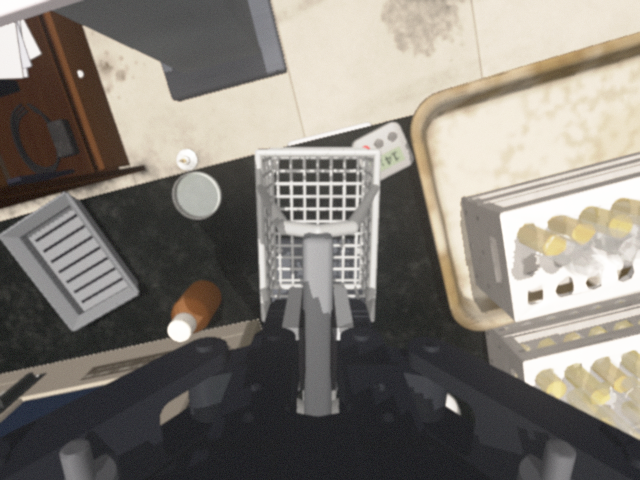

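The basket is carried level, clear of the stand, and the bystanders are untouched. Swinging over the tray.

Request:
move_arm --series '[[[0,-0.006,0,0,0,0.0095,0.0],[0,-0.012,0,0,0,0.019,0.0],[0.0005,-0.018,0,0,0,0.028,0.0],[0.0005,-0.02,0,0,0,0.031,0.0],[0.0005,-0.02,0,0,0,0.031,0.0],[0.0005,-0.02,0,0,0,0.031,0.0],[0.0005,-0.02,0,0,0,0.031,0.0],[0.0005,-0.02,0,0,0,0.031,0.0],[0.0005,-0.02,0,0,0,0.031,0.0],[0.0005,-0.02,0,0,0,0.031,0.0],[0.0005,-0.02,0,0,0,0.031,0.0],[0.0005,-0.02,0,0,0,0.031,0.0],[0.0005,-0.02,0,0,0,0.031,0.0],[0.001,-0.02,0,0,0,0.031,0.0],[0.001,-0.02,0,0,0,0.031,0.0],[0.001,-0.02,0,0,0,0.031,0.0],[0.001,-0.02,0,0,0,0.031,0.0],[0,-0.014,0,0,0,0.0235,0.0],[0,-0.008,0,0,0,0.0125,0.0],[0,0,0,0,0,0,0.0]]]'

```text
clock: 16.4
position: [0.4575, -0.1339, 0.3665]
ee_rot: [-0.001, -0.143, 0.99, -0.0]
contact_force: [0.5, -0.3, -4.2]
width: 0.0083
```

```bash
python3 look.py 14 top,side,wrist
python3 - <<'E'
from h import *
import pickle
d,st=pickle.load(open("pics/wrist13.pkl","rb"))
t=onz(d,[[1,233],[72,193],[139,291],[72,331]],.03,st);print("tray",t.round(4),t.mean(0))
E
```

```text
t 16.4 pos [ 0.4575 -0.1339  0.3665] yaw -2.8551 zaxis [-0.0019 -0.001  -1.    ] F [ 0.46 -0.32 -4.2 ] M [ 0.07 -0.04 -0.  ] w 0.0083 q [-0.43  0.08  1.46 -0.    1.61 -2.29]
tray [[ 0.4    -0.2026  0.03  ]
 [ 0.3749 -0.0891  0.03  ]
 [ 0.5178 -0.0525  0.03  ]
 [ 0.552  -0.1658  0.03  ]] [ 0.46119056 -0.12750741  0.03      ]
```

View pics/wrist14.png

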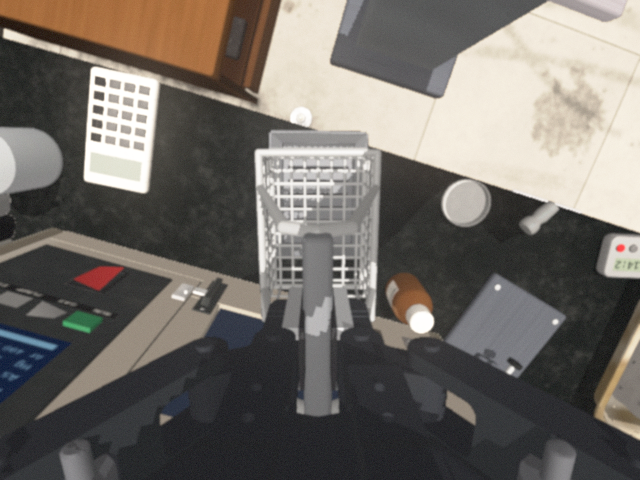

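View pics/side14.png

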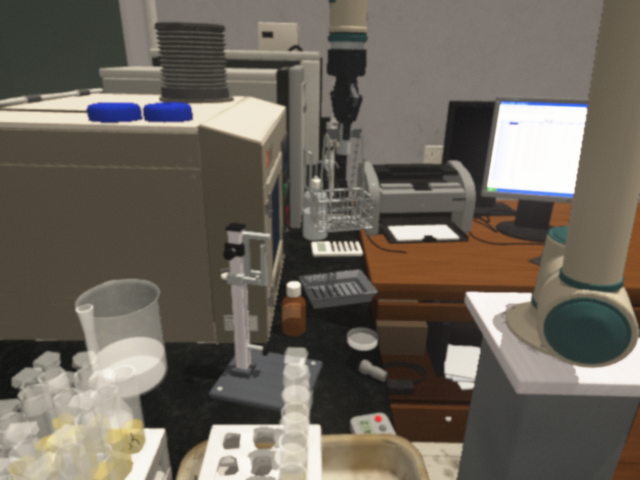

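View pics/top14.png

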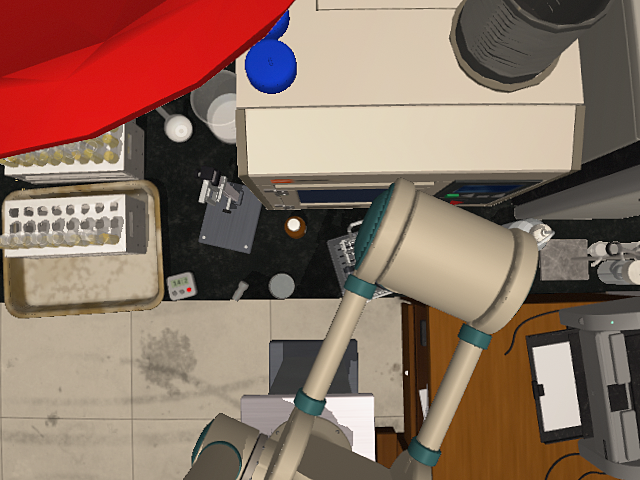

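Run:
```python
from h import *
import pickle
T,_=pickle.load(open("pics/top14.pkl","rb"))
s=onz(T,[[338,250],[367.4,241],[350.6,291],[380.6,281.4]],.005);print("slots",s.round(4),s.mean(0), "yaw long",np.arctan2(*((s[0]+s[1])-(s[2]+s[3]))[[1,0]]),"yaw slot",np.arctan2(*((s[0]+s[2])-(s[1]+s[3]))[[1,0]])-np.pi/2)
img=cv2.imread("pics/top0.png");c=img[215:315,315:405]
crop(img[:,:,::-1],320,220,402,312,8,"pics/t3.png")
# model fit overlay-> project floor rect for candidates
for c0 in ((.4576,-.132),(.4600,-.129)):
  a=.29;ex=np.array([np.cos(a),np.sin(a)]);ey=np.array([-np.sin(a),np.cos(a)])
  for L,W,z in ((.064,.044,.005),(.064,.044,.018),(.076,.057,.03)):
    P=[np.r_[np.array(c0)+ex*L*i+ey*W*j,z] for i,j in((1,1),(1,-1),(-1,-1),(-1,1))]
    print(c0,z,proj(T,P).round(1).tolist())
S,_=pickle.load(open("pics/side14.pkl","rb"))
crop(S["color"],290,260,390,320,8,"pics/s14c.png")
W,st=pickle.load(open("pics/wrist14.pkl","rb"))
crop(W["color"],230,110,410,350,3,"pics/w14c.png")
```

```text
slots [[ 0.4964 -0.0817  0.005 ]
 [ 0.5166 -0.1527  0.005 ]
 [ 0.398  -0.1096  0.005 ]
 [ 0.4194 -0.1818  0.005 ]] [ 0.45756498 -0.13142068  0.005     ] yaw long 0.28365275555948716 yaw slot 0.28285388053822547
(0.4576, -0.132) 0.005 [[333.7, 245.9], [368.6, 234.8], [385.2, 285.7], [350.1, 297.0]]
(0.4576, -0.132) 0.018 [[333.8, 245.6], [369.2, 234.3], [386.0, 285.9], [350.5, 297.4]]
(0.4576, -0.132) 0.03 [[327.1, 242.1], [373.4, 227.4], [393.6, 289.3], [347.1, 304.3]]
(0.46, -0.129) 0.005 [[332.4, 244.9], [367.3, 233.8], [383.9, 284.7], [348.8, 296.0]]
(0.46, -0.129) 0.018 [[332.5, 244.6], [367.9, 233.3], [384.7, 284.9], [349.2, 296.4]]
(0.46, -0.129) 0.03 [[325.8, 241.1], [372.1, 226.4], [392.3, 288.3], [345.8, 303.3]]
```

View pics/t3.png

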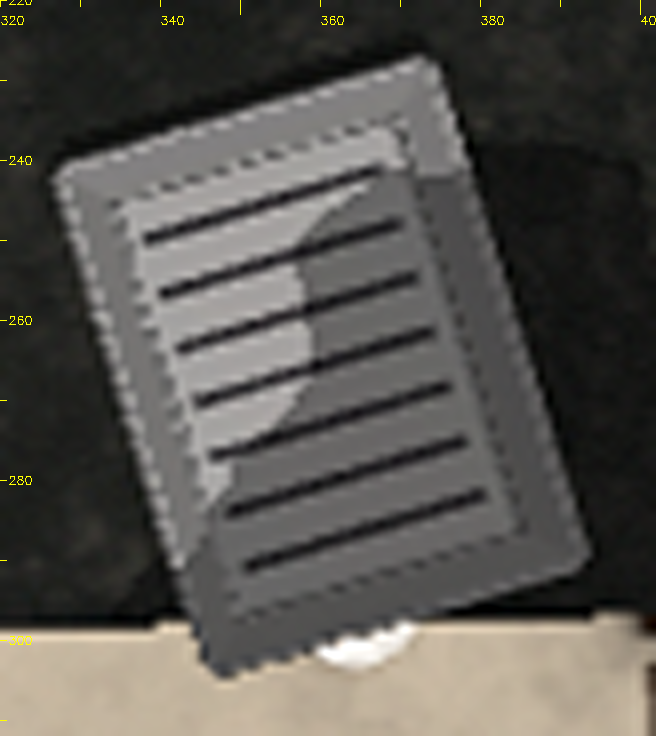

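View pics/w14c.png

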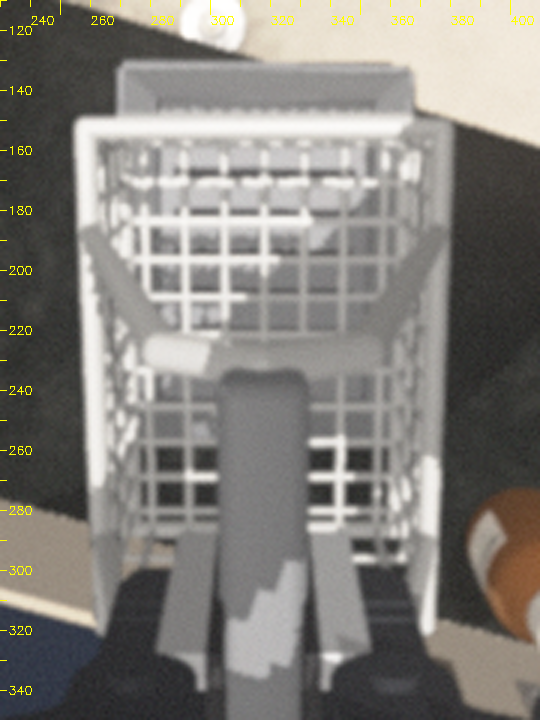

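View pics/s14c.png

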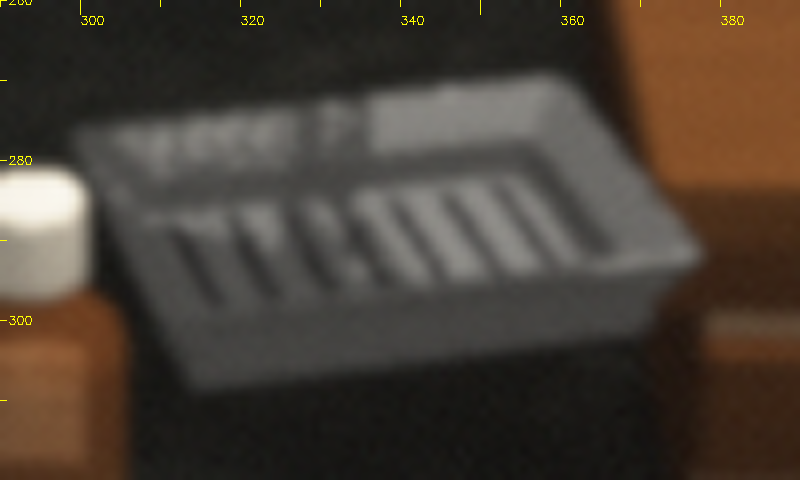

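Run:
```python
from h import *
import pickle
S,_=pickle.load(open("pics/side14.pkl","rb"));W,st=pickle.load(open("pics/wrist14.pkl","rb"))
t=onz(S,[[299.5,277],[358.5,269.5],[377,291.5],[314,308]],.03);print(t.round(4),t.mean(0))
a=.2865;c=np.array([.4576,-.1317]);ex=np.array([np.cos(a),np.sin(a)]);ey=np.array([-np.sin(a),np.cos(a)])
def loc(p): p=p[:,:2]-c; return np.c_[p@ex,p@ey]*1000
w=onz(W,[[269,132],[366.5,132]],.03,st);print("tray front rim in tray frame",loc(w))
dz=st["position"][2]-.2334
r=onz(W,[[256,150],[379,150]],.113+dz,st);print("basket rim front",loc(r))
d3,s3=pickle.load(open("pics/wrist3.pkl","rb"))
print("TCP",loc(st["position"][None]))
```

```text
[[ 0.5453 -0.1546  0.03  ]
 [ 0.4019 -0.2011  0.03  ]
 [ 0.3687 -0.0915  0.03  ]
 [ 0.5087 -0.0155  0.03  ]] [ 0.45618236 -0.11568802  0.03      ]
tray front rim in tray frame [[-74.68432763 -58.82054048]
 [-74.7164535   55.64928412]]
basket rim front [[-59.4904412  -40.93080462]
 [-59.51769791  37.82805013]]
TCP [[-0.75482356 -2.04142153]]
```

Request:
move_arm --series '[[[0,0,-0.003,0,0,0,0.0],[0,0,-0.006,0,0,0,0.0],[0,0,-0.01,0,0,0,0.0],[0,0,-0.01,0,0,0,0.0],[0,0,-0.01,0,0,0,0.0],[0,0,-0.01,0,0,0,0.0],[0,0,-0.01,0,0,0,0.0],[0,0,-0.01,0,0,0,0.0],[0,0,-0.01,0,0,0,0.0],[0,0,-0.01,0,0,0,0.0],[0,0,-0.01,0,0,0,0.0],[0,0,-0.01,0,0,0,0.0],[0,0,-0.006,0,0,0,0.0],[0,0,-0.003,0,0,0,0.0],[0,0,0,0,0,0,0.0],[0,0,0,0,0,0,0.0],[0,0,0,0,0,0,0.0]]]'

```text
clock: 17.97
position: [0.4583, -0.1319, 0.25]
ee_rot: [0.001, -0.144, 0.99, -0.0]
contact_force: [-0.5, 0.5, -3.6]
width: 0.0088
```

```bash
python3 look.py 15 top,side,wrist;  python3 - <<'E'
from h import *
import pickle
W,st=pickle.load(open("pics/wrist15.pkl","rb"));T,_=pickle.load(open("pics/top15.pkl","rb"));S,_=pickle.load(open("pics/side15.pkl","rb"))
crop(W["color"],230,110,410,350,3,"pics/w15c.png");crop(T["color"],310,200,410,310,7,"pics/t15c.png");crop(S["color"],290,220,390,320,6,"pics/s15c.png")
E
```

```text
t 17.97 pos [ 0.4583 -0.1319  0.25  ] yaw -2.8529 zaxis [ 1.2e-03 -5.0e-04 -1.0e+00] F [-0.52  0.5  -3.61] M [-0.01  0.01  0.01] w 0.0088 q [-0.43  0.12  1.69  0.    1.33 -2.29]
```

View pics/w15c.png

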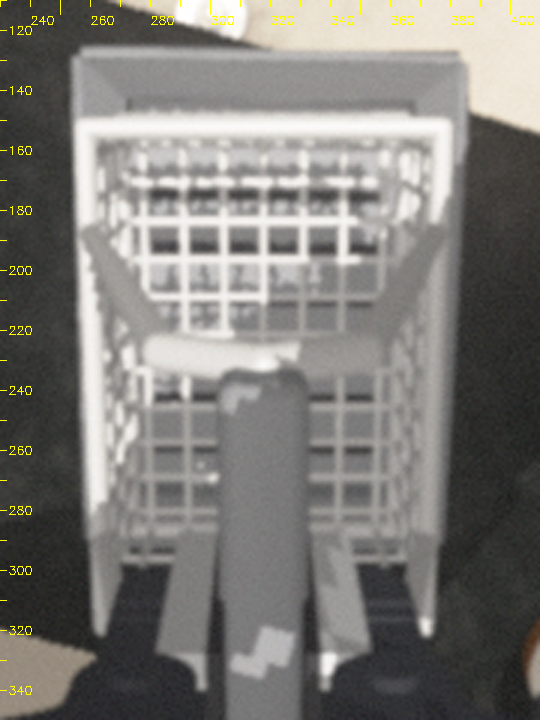

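View pics/t15c.png

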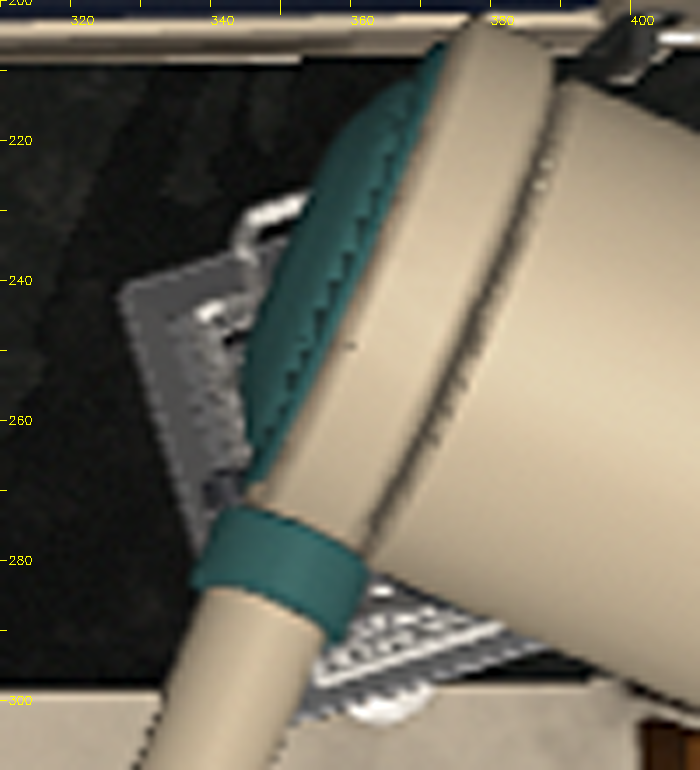

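View pics/s15c.png

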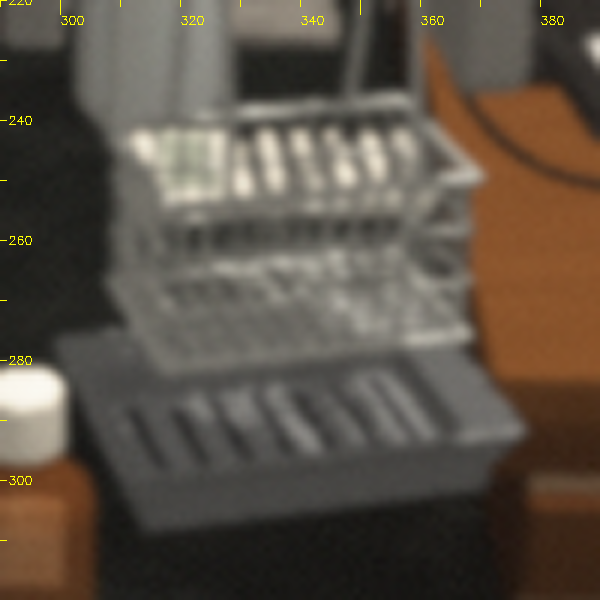

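Run:
```python
from h import *
import pickle
W,st=pickle.load(open("pics/wrist15.pkl","rb"))
a=.2865;c=np.array([.4576,-.1317]);ex=np.array([np.cos(a),np.sin(a)]);ey=np.array([-np.sin(a),np.cos(a)])
def loc(p): p=p[:,:2]-c; return (np.c_[p@ex,p@ey]*1000).round(1)
w=onz(W,[[254,127.8],[384,127]],.03,st);print("tray front rim",loc(w),loc(w).mean(0))
w=onz(W,[[272.7,144],[368.3,144]],.018,st);print("tray inner top-of-wall",loc(w),loc(w).mean(0))
dz=st["position"][2]-.2334
r=onz(W,[[255.3,150],[380.7,150]],.113+dz,st);print("basket rim front",loc(r),loc(r).mean(0))
print("TCP",loc(st["position"][None]))
```

```text
tray front rim [[-73.9 -56.2]
 [-74.9  58.2]] [-74.4   1. ]
tray inner top-of-wall [[-59.8 -41.4]
 [-60.1  46.4]] [-59.95   2.5 ]
basket rim front [[-57.6 -39.8]
 [-57.8  40.4]] [-57.7   0.3]
TCP [[ 0.7 -0.4]]
```

The wrist view has the basket rim midpoint at column 318 and the tray rim midpoint at 319. In-plane offset is about 1 mm, so I'll nudge by 0.8 mm. Then I descend gently with force checks.

Request:
move_arm --series '[[[-0.0002,0.0008,-0.002,0,0,0,0.0],[0,0,-0.003,0,0,0,0.0],[0,0,-0.003,0,0,0,0.0],[0,0,-0.003,0,0,0,0.0],[0,0,-0.003,0,0,0,0.0],[0,0,-0.003,0,0,0,0.0],[0,0,-0.003,0,0,0,0.0],[0,0,-0.003,0,0,0,0.0],[0,0,-0.003,0,0,0,0.0],[0,0,-0.002,0,0,0,0.0],[0,0,0,0,0,0,0.0],[0,0,0,0,0,0,0.0]]]'

```text
clock: 19.12
position: [0.4576, -0.1308, 0.2213]
ee_rot: [-0.0, -0.144, 0.99, 0.0]
contact_force: [1.2, 1.2, -3.7]
width: 0.0088
```

```bash
python3 look.py 16 wrist,side;  python3 - <<'E'
from h import *
import pickle
W,st=pickle.load(open("pics/wrist16.pkl","rb"));S,_=pickle.load(open("pics/side16.pkl","rb"))
crop(W["color"],230,90,410,330,3,"pics/w16c.png");crop(S["color"],290,220,390,320,6,"pics/s16c.png")
E
```

```text
t 19.12 pos [ 0.4576 -0.1308  0.2213] yaw -2.8529 zaxis [-2.e-04  2.e-04 -1.e+00] F [ 1.16  1.16 -3.66] M [0.03 0.01 0.01] w 0.0088 q [-0.42  0.14  1.74  0.    1.26 -2.28]
```

View pics/w16c.png

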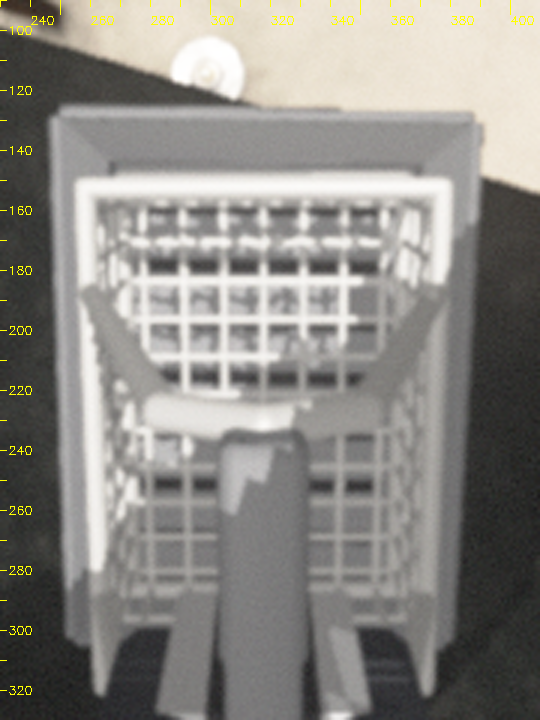

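View pics/s16c.png

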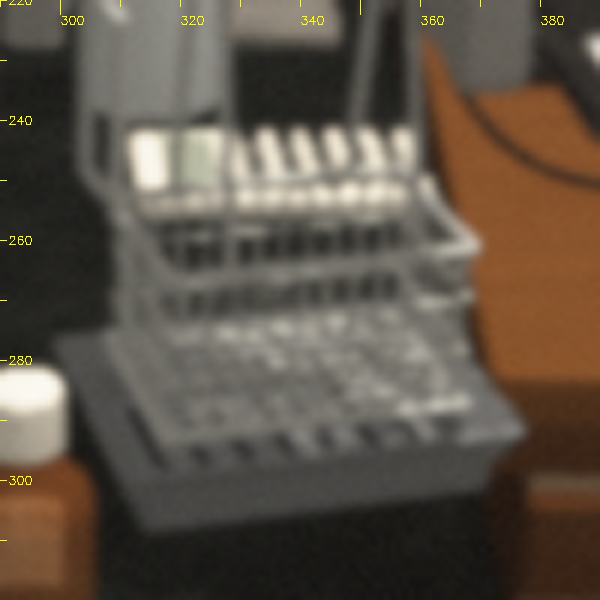

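Run:
```python
from h import *
import pickle
W,st=pickle.load(open("pics/wrist16.pkl","rb"))
a=.2865;c=np.array([.4576,-.1317]);ex=np.array([np.cos(a),np.sin(a)]);ey=np.array([-np.sin(a),np.cos(a)])
def loc(p): p=p[:,:2]-c; return (np.c_[p@ex,p@ey]*1000).round(1)
w=onz(W,[[248,127.5],[388.5,127.5]],.03,st);print("tray front rim",loc(w),loc(w).mean(0))
dz=st["position"][2]-.2334
r=onz(W,[[255.3,150],[380.7,150]],.113+dz,st);print("basket rim front",loc(r),loc(r).mean(0))
print("TCP",loc(st["position"][None]))
```

```text
tray front rim [[-74.  -55.1]
 [-74.3  58.6]] [-74.15   1.75]
basket rim front [[-58.1 -38.6]
 [-58.4  41.7]] [-58.25   1.55]
TCP [[0.3 0.8]]
```

Request:
move_arm --series '[[[0,0,-0.002,0,0,0,0.0],[0,0,-0.002,0,0,0,0.0],[0,0,-0.002,0,0,0,0.0],[0,0,-0.002,0,0,0,0.0],[0,0,-0.002,0,0,0,0.0],[0,0,0,0,0,0,0.0]]]'

```text
clock: 19.72
position: [0.4573, -0.1307, 0.2109]
ee_rot: [-0.0, -0.144, 0.99, 0.0]
contact_force: [-0.6, -0.2, -3.4]
width: 0.0086
```

Request:
move_arm --series '[[[0,0,-0.002,0,0,0,0.0],[0,0,-0.002,0,0,0,0.0],[0,0,-0.002,0,0,0,0.0],[0,0,-0.002,0,0,0,0.0],[0,0,-0.002,0,0,0,0.0],[0,0,-0.001,0,0,0,0.0],[0,0,0,0,0,0,0.0]]]'

```text
clock: 20.3
position: [0.4575, -0.1308, 0.2001]
ee_rot: [-0.0, -0.144, 0.99, 0.0]
contact_force: [-1.2, -0.7, -2.8]
width: 0.0088
```

Request:
move_arm --series '[[[0,0,-0.001,0,0,0,0.0],[0,0,-0.001,0,0,0,0.0],[0,0,-0.0005,0,0,0,0.0],[0,0,0,0,0,0,0.0]]]'

```text
clock: 20.63
position: [0.4576, -0.1308, 0.1978]
ee_rot: [-0.0, -0.144, 0.99, 0.0]
contact_force: [-0.5, 0.7, -2.9]
width: 0.0085
```

Request:
move_arm --series '[[[0,0,-0.0005,0,0,0,0.0],[0,0,-0.0005,0,0,0,0.0],[0,0,0,0,0,0,0.0]]]'

```text
clock: 20.88
position: [0.4576, -0.1308, 0.1969]
ee_rot: [-0.0, -0.144, 0.99, 0.0]
contact_force: [0.2, -1.5, -3.4]
width: 0.0085
```

Request:
move_arm --series '[[[0,0,-0.0005,0,0,0,0.0],[0,0,-0.0005,0,0,0,0.0],[0,0,0,0,0,0,0.0]]]'

```text
clock: 21.13
position: [0.4582, -0.1308, 0.1966]
ee_rot: [0.001, -0.144, 0.99, -0.0]
contact_force: [0.3, 0.9, 0.4]
width: 0.0087
```

Request:
move_arm --series '[[[0,0,-0.0005,0,0,0,0.0],[0,0,0,0,0,0,0.0]]]'

```text
clock: 21.3
position: [0.4585, -0.1308, 0.1964]
ee_rot: [0.001, -0.144, 0.99, -0.0]
contact_force: [0.8, 2.0, 4.8]
width: 0.0086
```

Request:
move_arm --series '[[[0,0,-0.0005,0,0,0,0.0],[0,0,0,0,0,0,0.0]]]'

```text
clock: 21.47
position: [0.4587, -0.1308, 0.1964]
ee_rot: [0.001, -0.144, 0.99, -0.0]
contact_force: [1.2, 1.9, 7.6]
width: 0.0084
```

```bash
python3 look.py 17 wrist,side;  python3 - <<'E'
from h import *
import pickle
W,st=pickle.load(open("pics/wrist17.pkl","rb"));S,_=pickle.load(open("pics/side17.pkl","rb"))
crop(W["color"],230,90,410,330,3,"pics/w17c.png");crop(S["color"],290,230,390,320,7,"pics/s17c.png")
E
```

```text
t 21.47 pos [ 0.4587 -0.1308  0.1964] yaw -2.853 zaxis [ 3.e-03 -1.e-04 -1.e+00] F [1.2  1.89 7.63] M [ 0.42  0.25 -0.07] w 0.0084 q [-0.42  0.16  1.78  0.    1.2  -2.28]
```

View pics/w17c.png

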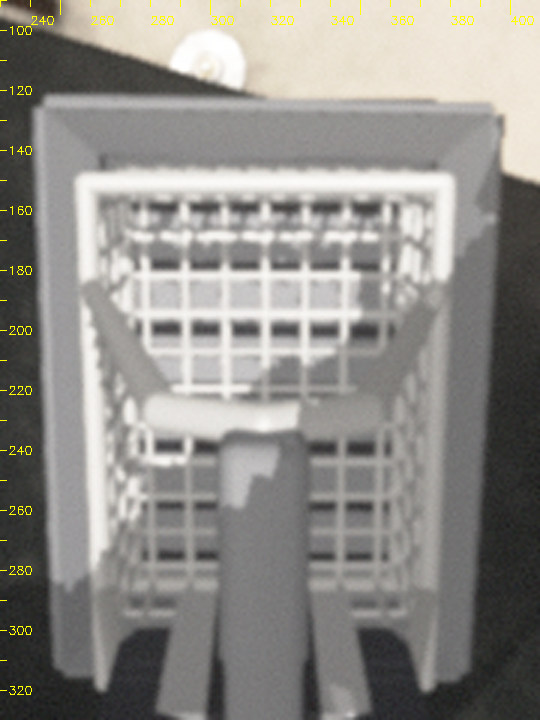

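View pics/s17c.png

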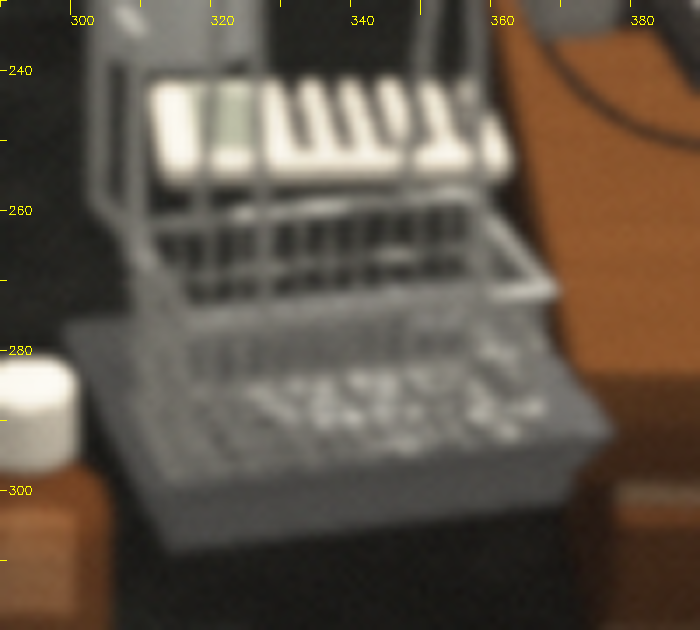

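The basket is in the tray: wall gaps are even (left 40 px, right 46 px) and contact was firm but gentle (about 11 N). I'll relieve the load and release.

Request:
move_arm --series '[[[0,0,0.0006,0,0,0,0.0],[0,0,0.0006,0,0,0,0.0],[0,0,0,0,0,0,0.0],[0,0,0,0,0,0,0.0]]]'

```text
clock: 21.9
position: [0.4582, -0.1309, 0.1965]
ee_rot: [0.001, -0.144, 0.99, -0.0]
contact_force: [1.2, 1.7, 5.3]
width: 0.0082
```

Request:
move_arm --series '[[[0,0,0,0,0,0,0.012],[0,0,0,0,0,0,0.016],[0,0,0,0,0,0,0.02],[0,0,0,0,0,0,0.03],[0,0,0,0,0,0,0.045],[0,0,0,0,0,0,0.06],[0,0,0,0,0,0,0.06],[0,0,0,0,0,0,0.06]]]' --newtons 20

```text
clock: 22.57
position: [0.4576, -0.1309, 0.1961]
ee_rot: [-0.0, -0.144, 0.99, 0.0]
contact_force: [0.1, -0.3, 0.2]
width: 0.0598
```

```bash
python3 look.py 18 wrist,side;  python3 - <<'E'
from h import *
import pickle
W,st=pickle.load(open("pics/wrist18.pkl","rb"));S,_=pickle.load(open("pics/side18.pkl","rb"))
crop(W["color"],230,90,410,330,3,"pics/w18c.png");crop(S["color"],290,230,390,320,7,"pics/s18c.png")
E
```

```text
t 22.57 pos [ 0.4576 -0.1309  0.1961] yaw -2.8529 zaxis [-1.e-04  0.e+00 -1.e+00] F [ 0.13 -0.25  0.21] M [-0.06 -0.06  0.02] w 0.0598 q [-0.42  0.16  1.78 -0.    1.2  -2.28]
```

View pics/wrist18.png

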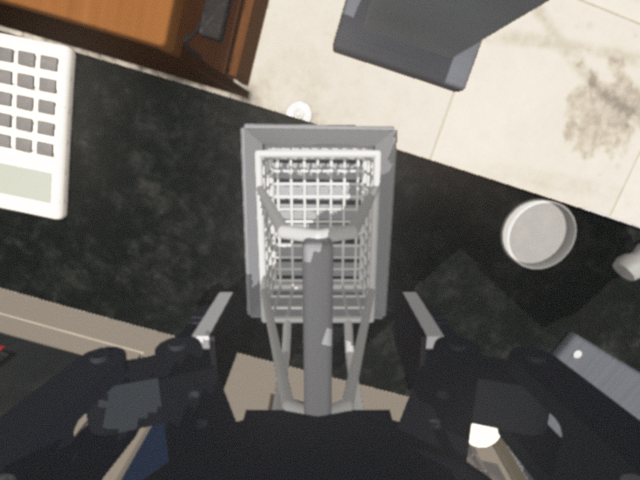

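View pics/s18c.png

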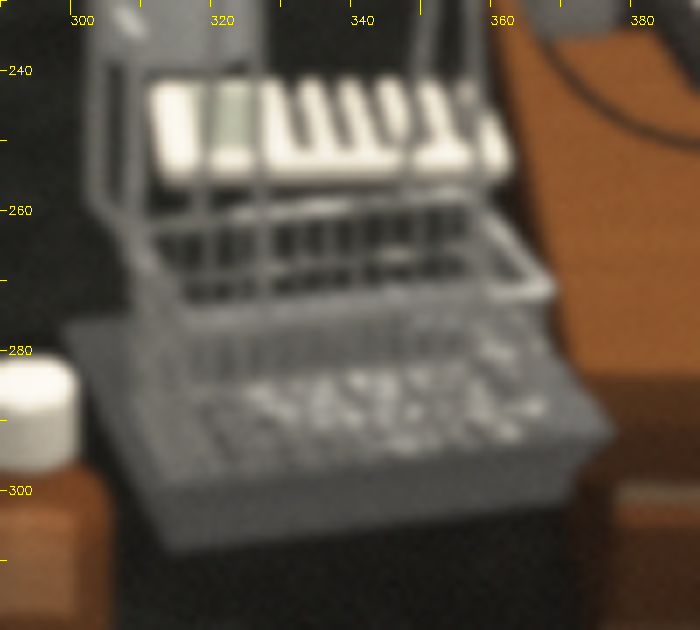

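Released, with no force left on the tool and the basket standing centred. I'll open fully and retreat straight up.

Request:
move_arm --series '[[[0,0,0.002,0,0,0,0.06],[0,0,0.004,0,0,0,0.06],[0,0,0.008,0,0,0,0.06],[0,0,0.012,0,0,0,0.06],[0,0,0.015,0,0,0,0.06],[0,0,0.015,0,0,0,0.06],[0,0,0.015,0,0,0,0.06],[0,0,0.015,0,0,0,0.06],[0,0,0.015,0,0,0,0.06],[0,0,0.015,0,0,0,0.06],[0,0,0.01,0,0,0,0.06],[0,0,0.005,0,0,0,0.06],[0,0,0,0,0,0,0.06],[0,0,0,0,0,0,0.06]]]'

```text
clock: 23.83
position: [0.4575, -0.1308, 0.3269]
ee_rot: [-0.0, -0.144, 0.99, 0.0]
contact_force: [1.0, 0.1, -0.1]
width: 0.0595
```

```bash
python3 look.py 19 wrist,side,top;  python3 - <<'E'
from h import *
import pickle
W,st=pickle.load(open("pics/wrist19.pkl","rb"));S,_=pickle.load(open("pics/side19.pkl","rb"))
crop(W["color"],240,110,400,290,4,"pics/w19c.png");crop(S["color"],280,170,400,320,5,"pics/s19c.png")
a=.2865;c=np.array([.4576,-.1317]);ex=np.array([np.cos(a),np.sin(a)]);ey=np.array([-np.sin(a),np.cos(a)])
for H in (0,.003):
  P=[np.r_[c+ex*i*.06+ey*j*.04,z] for z in(.005+H,.075+H) for i,j in((1,1),(1,-1),(-1,-1),(-1,1))]
  print("expected side",proj(S,P).round(1).tolist()); print("wrist",proj(W,P,st).round(1).tolist())
E
```

```text
t 23.83 pos [ 0.4575 -0.1308  0.3269] yaw -2.8529 zaxis [-4.e-04  2.e-04 -1.e+00] F [ 1.01  0.1  -0.12] M [ 0.03 -0.01 -0.02] w 0.0595 q [-0.42  0.09  1.54  0.    1.52 -2.28]
expected side [[316.5, 303.5], [307.3, 286.8], [354.6, 281.1], [366.6, 296.9], [317.0, 275.4], [307.6, 260.2], [356.0, 255.2], [368.5, 269.6]]
wrist [[348.9, 244.8], [283.5, 244.6], [281.5, 143.6], [351.4, 143.7], [354.1, 262.6], [277.8, 262.4], [274.9, 144.4], [357.4, 144.6]]
expected side [[316.5, 302.3], [307.4, 285.7], [354.6, 280.0], [366.7, 295.8], [317.0, 274.2], [307.6, 259.1], [356.1, 254.0], [368.6, 268.4]]
wrist [[349.1, 245.5], [283.3, 245.3], [281.2, 143.6], [351.6, 143.8], [354.4, 263.5], [277.5, 263.2], [274.6, 144.4], [357.8, 144.7]]
```

View pics/w19c.png

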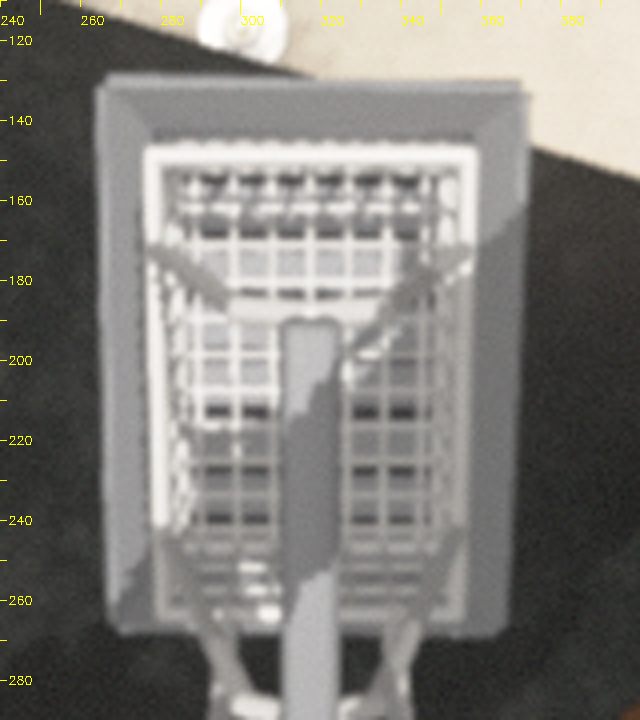

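View pics/s19c.png

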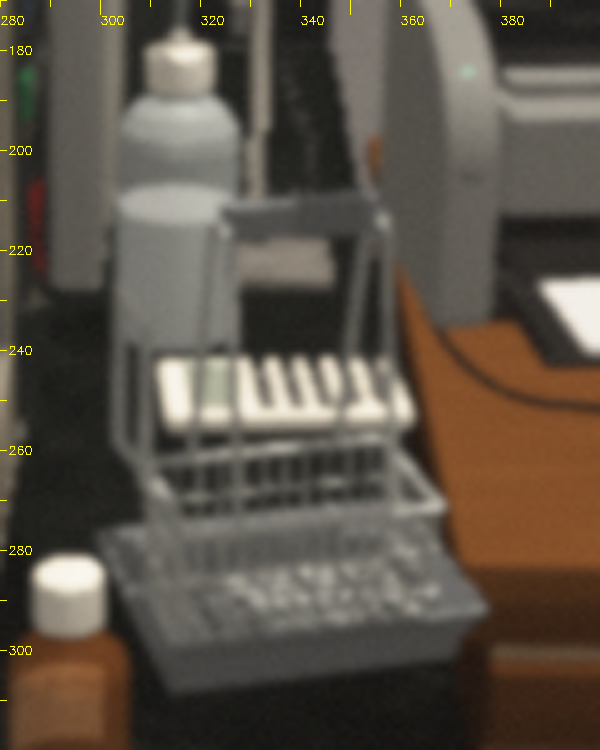

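View pics/top19.png

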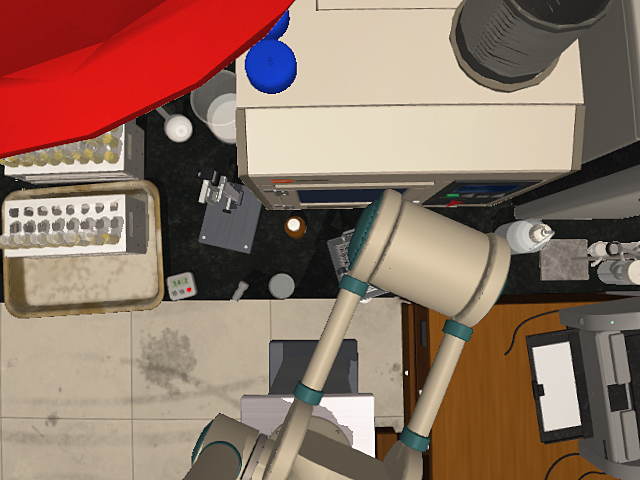

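The basket rim projects where a fully seated basket should: expected (368,270) in the side view, seen at (367,271), and centred to about 1 mm in the wrist view. The bystanders in the top view are where they started. Handing in.

```bash
python3 -c "
from rig import manip
print(manip.sign_off())"
```

```text
the job is handed in; nothing more can be done
None
```

The basket is off the hook and standing in the draining tray. I let go of it, raised the arm clear and handed the job in after about 24 s; no verdict was reported.

- **Off the hook:** I lifted the basket level until the hanging bar just touched the guard, at about 2.5 N. I then backed down 1.6 mm to the middle of the gap and drew the bar out over the tip without any noticeable contact.
- **Set-down:** I carried it round in front of the instrument and lowered it into the tray with about 11 N of contact. With the fingers open, the force on the tool was about zero.
- **Last checks:**
  - The basket rim is centred in the tray to about 1 mm in the wrist view and level.
  - In the side view the rim is at or slightly below the height expected for a fully seated basket.
  - The bottle, dish, timer and stopper stand where they were in the top view. The calculator is partly hidden by the arm there and shows no visible change in the side view.
- **Disagreements:**
  - Contact with the tray came about 1.3 mm earlier than I had reckoned.
  - There was a small tilting moment (about 0.4 N m) before release; afterwards the basket stood flat.
  - The top and wrist cameras differed by 1–2 mm on the tray's position.
  - My side-view estimate of the tray centre was about 16 mm off, probably from a misread corner, so I did not use it.

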